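# Make up a collar set and hang its carrier

### The arm

A 7-joint arm with a two-finger parallel gripper is mounted at the origin on the work surface. World frame = base frame: x ahead of the robot, y to its left, z up, the work surface at z = 0. Lengths are in mm, angles in rad, forces in N, time in s.
With the tool pointing down it reaches from about 400 to 875 mm from the base axis. Payload 19.3 kg.
Tool frame: the origin (TCP) lies at the very end of the fingers, on their centre line; the grasp point (between the pads) lies ctrl.grip_point_offset behind it (ctrl.grip_point_offset is the distance from the TCP to the grasp point, in mm); z points along the fingers, y is the line along which they close (so a half turn about z gives the same grasp; the last joint's range is limited). The gripper opens to 85 mm and grips with 20 to 120 N. Pads are 22 mm wide; open, the fingers measure 114 mm over their backs; the gripper's body (76 mm by 85 mm) begins 54 mm behind the grasp point. The pads swing forward as they close: fully open they stand 13 mm farther back than shut.
Start: joints at [-1.307, 0.521, -0.036, 1.599, 0.021, 1.021, -0.113], TCP at [204.791, 590.487, 231.291] pointing down, gripper open.
Joint ranges: [-2.91, 2.91], [-0.3, 2.13], [-1.5, 1.42], [0.17, 2.43], [-1.26, 4.41], [0.16, 1.93], [-2.52, 2.52]. Speed limits (rad/s): [1.89, 1.89, 2.39, 2.39, 3.01, 3.01, 3.01].

### API

Orientations are given as a unit quaternion [x, y, z, w].
In Python, from bench import sensors, cams, ticket, nets, ctrl gives the robot as it stands.
- The arm moves only by the tool step_arm, never from a script. Its argument "plan" is a list of rows, each a list of 3 entries, a list of its own where there are three numbers: the gripper command: -1 is fully open, 1 is shut, values between are in proportion, then the shift along the tool's x, y, z each as a share of 0.08 m, from -1 to 1, then the turn about the tool's z as a share of 180 degrees, from -1 to 1. In form: [[hand, [tx, ty, tz], twist], ...]. A call has 1 to 12 rows; each row shifts and turns the commanded pose from where the row before left it, along the tool's axes as they then stand; what a row does not reach is not made up. A row lasts 1/10 s, in which the tool goes at most 50 mm and 8.59 degrees, less where a joint would pass 70% of its speed; a pose out of reach is approached as far as the arm can. A call with a number of a shift or a turn outside -1 to 1 is refused whole. A call with a gripper value outside its range is refused whole. The fingers move at their own pace and stop on an object; "squeeze" is the grip in N (left out, the last holds). Time passes only in rows, so rows that do not move let the fingers close. It gives the time, the measured TCP pose, the force, the opening and the grip force at its end, in the units of the state.
- sensors.state(): the state, without advancing time (a new reading comes with each control period).
- cams.get_image(name): name is "scene" or "side" or "wrist"; returns the picture (420x560x3 uint8, red, green, blue); there is no depth.
- cams.camera_model(name): a dict with "K" (3x3 intrinsics, pixels), "extrinsics" (4x4, takes a point from camera to world coordinates); the wrist camera has in their place "hand_eye" (4x4, takes a point from camera to tool coordinates, whose origin is the TCP and whose axes are the flange's). Camera axes: x right, y up, looking along -z (the intrinsics and any distortion apply to the point x, -y, -z); pixel columns grow to the right and rows downward; lengths in mm; the calibration is good to about 2 mm. The wrist camera is an equidistant fisheye: a pixel r from the principal point sees the ray r / f radians off the axis. A picture is of the moment at which its call begins: read the wrist's pose just before it. camera_model takes no time and is no camera call.
- ticket.job_done(): hands the job in; it is judged then, once.
Trained networks look in the newest picture that a camera, given by its name, has taken for a name from the list of things; names that differ only in an ending like _2 or _b are one class to them, and where a whole thing is asked for, a point or a joint stands for the part that bears it (a point fixed in the world has none). Each returns a list of dicts, best first, with "conf" (0 to 1); they miss things now and then, are a little off and sometimes report something else, mostly with a low value. They report only what shows in the picture. A call takes as long as a camera call. They do not tell look-alikes from the thing itself.
- nets.outline_of(camera, target): "pixels" (420x560 bool, what is visible of it) and "rect" ([centre column, centre row, width, height] in pixels, round what is visible of it).
The state is a dict: "time": time; "joint_positions": joint angles; "qvel": joint speeds; "joint_efforts": joint torques, N m; "eef_pos": TCP position; "ee_rot": TCP orientation; "ft_force": force on the tool from outside, world axes, zero at the start; "ft_torque": the same for the moment, N m; "gripper_width": finger opening in mm; "finger_force": force on a finger pad.
Only numpy, scipy, OpenCV 4.12 (cv2) and the standard library are available. Lean on these libraries where they do the work, as an engineer would, in place of code of your own. Each camera call takes 0.05 s, during which the arm holds its last target. There are 200 camera calls.

### The job

Make up a set of collars for the press: turn the parts carousel until the bay with the steel collars lines up with the pointer at the front, then slide every one of the collars over the upright pin of the carrier tray. Then swing the carrier's folded bail fully upright while the tray still stands on the table, lift the tray by it and hang it by the bail's bar on both prongs of the double hook, hanging level and still with all collars on the pin. Do not shove or knock over the other things on the table.

Things in the scene. Friction and masses are not known exactly. Their poses are not given: they have to be found in the camera images.
- carousel_foot: fixed foot of the parts carousel; origin on the table under the vertical turning axis; its -x is the front, marked by a pointer bar 155 mm long. The round wooden carousel on it (radius 138 mm; floor 21, rim 29, dividers 33, 40 mm wide hub 43 mm above the table) turns either way, stays where left, and has three bays: steel collars, nuts, bolts
- bay (a point): middle of the collar bay's floor on the turning carousel, 100 mm from the axis (the bay spans 60 degrees to either side of it)
- turn_peg (a point): top end of the carousel's upright round steel turning peg, 12 mm in diameter, 105 mm from the axis on the divider right opposite the collar bay; the peg stands 55 mm free above the divider
- pin_tip (a point): tip of the carrier's upright pin, with the carrier's axes (z up the pin). The carrier: loose grey tray 120 (x) x 108 (y) mm, rim 12 mm high, floor 4 mm thick, 0.4 kg; pin in its middle, 16 mm thick, tapered tip 74 mm above the tray's underside; ears at y = +-52 mm, 48 mm high, carry the bail
- bail (a joint): angle of the carrier's swing bail (rad): 0 level, folded out over the carrier's -x side; 1.571 upright over the pin; stop at 1.60. It turns about the carrier's y axis, 40 mm above the tray's underside, right under the pin tip; the stiff hinge (0.05 N m) stays at any angle
- bail_grip (a point): middle of the bail's straight top bar: a round steel bar 10 mm thick and 90 mm long along y, 95 mm from the hinge axis; side wires 120 mm apart lead from it to the hinges
- hook_stand: fixed stand with a double hook, origin on the table under its post; two parallel prongs, 68 mm apart (8 mm thick round steel), stick out in its own -x direction and turn up at the end, their tips 125 mm from the post's axis and 209 mm above the table (17 mm above the hook_seat); base plate 12 mm high
- hook_seat (a point): where the middle of the bail's bar rests in the double hook: half-way between the two prongs, 100 mm from the post's axis in the stand's -x direction and 192 mm above the table; the bar lies along the stand's y axis
- collar0_mid (a point): centre of a loose steel collar (ring): 36 mm outside, 20 mm bore, 20 mm high, 0.11 kg, z along the bore; starts lying flat on the collar bay's floor. May be absent
- collar1_mid (a point): centre of a loose steel collar (ring): 36 mm outside, 20 mm bore, 20 mm high, 0.11 kg, z along the bore; starts lying flat on the collar bay's floor. May be absent
- collar2_mid (a point): centre of a loose steel collar (ring): 36 mm outside, 20 mm bore, 20 mm high, 0.11 kg, z along the bore; starts lying flat on the collar bay's floor. May be absent
- collar3_mid (a point): centre of a loose steel collar (ring): 36 mm outside, 20 mm bore, 20 mm high, 0.11 kg, z along the bore; starts lying flat on the collar bay's floor. May be absent
- ink_tin: bystander: tin of ink, 72 mm across, 60 mm high, origin under its centre
- wood_block: bystander: wooden furniture block, 100 x 30 x 22 mm, origin under its centre
- wrench: bystander: wrench lying flat, 160 mm long
- screwdriver: bystander: screwdriver lying flat, 180 mm long
- jar: bystander: jar, 60 mm across, 85 mm high, origin under its centre
- type_line: bystander: line of metal type, 80 x 22 x 23 mm, origin under its centre
Things that resemble listed ones, but are neither listed nor needed, are in the scene too. What is shaped like the part that bears collar1_mid but blue or turquoise is not meant. Leave any black look-alike of the part that bears collar3_mid alone.

How it is judged (in metres and radians):
On the way, in this order (a step that is already met when the one before it is completed fails the run):
1. the collar bay is turned to the front, in line with the pointer (bay middle within 20 mm of it) (x of bay in the frame of carousel_foot below 0 m and y of bay in the frame of carousel_foot between -0.02 and 0.02 m), for 0.2 s.
2. every collar is on the carrier's pin (x of collar0_mid in the frame of pin_tip between -0.005 and 0.005 m and y of collar0_mid in the frame of pin_tip between -0.005 and 0.005 m and z of each of collar0_mid, collar1_mid, collar2_mid, collar3_mid in the frame of pin_tip below -0.015 m and x of collar1_mid in the frame of pin_tip between -0.005 and 0.005 m and y of collar1_mid in the frame of pin_tip between -0.005 and 0.005 m and x of collar2_mid in the frame of pin_tip between -0.005 and 0.005 m and y of collar2_mid in the frame of pin_tip between -0.005 and 0.005 m and x of collar3_mid in the frame of pin_tip between -0.005 and 0.005 m and y of collar3_mid in the frame of pin_tip between -0.005 and 0.005 m), for 0.2 s.
3. the bail stands upright (above 1.4 rad) while the carrier stands on the table (value of joint bail above 1.4 rad and height (world z) of pin_tip below 0.082 m and angle between pin_tip's own z axis and vertical below 0.1 rad), for 0.2 s.
At the end, for the whole second after the job is handed in: the carrier hangs still on the double hook, its bail bar's middle within 18 mm of the hook seat, the stand carrying it, the pin within 0.25 rad of upright, and every collar on the pin (within 5 mm of its axis, centre over 15 mm below its tip) (all of step 2 and distance between bail_grip and hook_seat below 0.018 m and angle between pin_tip's own z axis and vertical below 0.25 rad and height (world z) of pin_tip above 0.1 m and contact force between carrier and hook_stand above 3 N and linear speed of carrier below 0.03 m/s); the robot touches nothing.
It fails at once if one of the other things on the table is shoved more than 50 mm (distance of any of ink_tin, wood_block, wrench, screwdriver, jar, type_line from where it was at the start of the episode above 0.05 m).
It fails at once if the ink tin or the jar is knocked over (angle between any of ink_tin, jar's own z axis and vertical above 0.7 rad).
Of collar0, collar1, collar2, collar3 only 2 to 3 are there at a start; the rules pass over those that are not, and their reading is None.
At some moment in a run one of collar0, collar1, collar2, collar3, carrier may be knocked a few centimetres aside while the robot is not near it.
It also fails if it takes over 210 s, if anything falls off the work surface, if the arm or the gripper's body presses on something with over 40 N, if the wrist force passes 120 N, or if a joint passes its speed limit or range.

## Working session

There is one attempt and no reset: what is moved stays moved. The work goes in short steps, Python scripts to look and compute and a tool call to move; the robot and the scene stay as the last step left them, time stands still between calls to the robot, and variables do not carry over. Pictures are saved under pics/ and viewed, at most 14 in all, crops included, and the job is handed in when it is done.

Besides the shell and the picture viewer there is one more tool, called after "Request:" as a command line: name --argument value ..., lists and objects as JSON in quotes. step_arm: Moves the arm, as the interface text tells. Shift numbers are shares of 0.08 m and turn numbers shares of 180 degrees, none past 1 either way. Its arguments: {"type":"object","properties":{"plan":{"type":"array","items":{"type":"array"}},"squeeze":{"type":"number"}},"required":["plan"]}

```bash
mkdir -p pics; ls; python3 - <<'E'
from bench import sensors,cams,nets,ctrl
import cv2,numpy as np
s=sensors.state();print(s['time'],s['eef_pos'],s['ee_rot'],s['gripper_width'],ctrl.grip_point_offset)
for n in ['scene','side']:
    im=cams.get_image(n);cv2.imwrite(f'pics/{n}0.png',im[:,:,::-1])
    m=cams.camera_model(n);print(n,m)
print(cams.camera_model('wrist'))
for n in ['scene','side']:
    for t in ['carousel_foot','turn_peg','pin_tip','bail','hook_stand','collar0_mid','ink_tin','wood_block','wrench','screwdriver','jar','type_line']:
        print(n,t,[(round(d['conf'],2),np.round(d['rect']).astype(int).tolist()) for d in nets.outline_of(n,t)])
E
```

```text
pics
0.0 [204.68654845 590.16686488 230.72329344] [ 1.66121219e-01  9.86105162e-01 -5.88390485e-04 -5.72427048e-05] 85.66784916336528 18.700000000000003
scene {'K': array([[492.84514296,   0.        , 277.56881229],
       [  0.        , 492.84514296, 216.63838245],
       [  0.        ,   0.        ,   1.        ]]), 'extrinsics': array([[-4.44938805e-01, -5.90508856e-01,  6.73296926e-01,
         1.26019298e+03],
       [ 8.95424289e-01, -2.80201113e-01,  3.45980749e-01,
         3.96600201e+02],
       [-1.56461482e-02,  7.56826682e-01,  6.53428321e-01,
         8.61864046e+02],
       [ 0.00000000e+00,  0.00000000e+00,  0.00000000e+00,
         1.00000000e+00]])}
side {'K': array([[518.75907617,   0.        , 279.22416177],
       [  0.        , 518.75907617, 204.56685017],
       [  0.        ,   0.        ,   1.        ]]), 'extrinsics': array([[-8.46640651e-01,  2.78820755e-01, -4.53275406e-01,
        -9.08843949e+01],
       [-5.31697165e-01, -4.07487932e-01,  7.42463272e-01,
         1.01900626e+03],
       [ 2.23099123e-02,  8.69604836e-01,  4.93244053e-01,
         8.2499
[... 1008 characters left out ...]
9, 73, 33]), (0.33, [407, 300, 134, 98])]
scene screwdriver [(0.85, [287, 228, 61, 25]), (0.58, [403, 301, 131, 98])]
scene jar [(0.79, [314, 354, 31, 48])]
scene type_line [(0.83, [189, 317, 31, 29]), (0.16, [144, 224, 89, 123])]
side carousel_foot []
side turn_peg [(0.88, [198, 310, 62, 78])]
side pin_tip []
side bail []
side hook_stand [(0.49, [327, 196, 6, 4])]
side collar0_mid []
side ink_tin [(0.89, [368, 197, 22, 29]), (0.62, [327, 198, 13, 7])]
side wood_block [(0.95, [344, 233, 34, 26]), (0.55, [170, 246, 25, 35])]
side wrench [(0.82, [195, 237, 33, 24])]
side screwdriver [(0.82, [315, 260, 38, 33])]
side jar [(0.95, [171, 247, 20, 34]), (0.49, [196, 308, 64, 75])]
side type_line []
```

View pics/scene0.png

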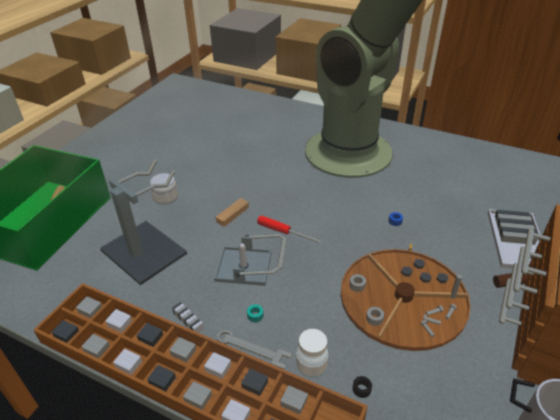

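View pics/side0.png

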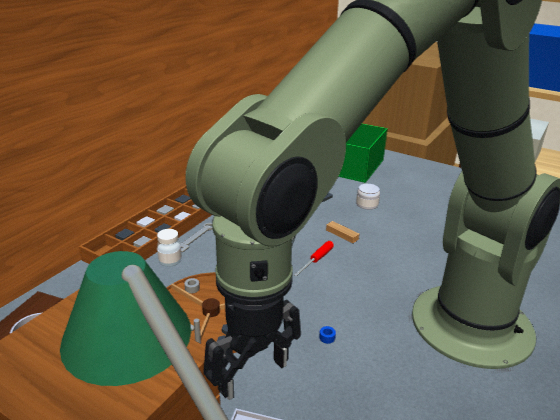

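The scene view shows the carousel hub at about (405,292), with two grey collars at (358,283) and (375,316). The peg is at (457,286), the pointer end near (410,247), the carrier at (245,262) with its bail folded to the right, and the hook stand at (125,215). Rings at (255,312), (396,218) and (363,386) are decoys. In the side view the arm hides the middle of the table.

```bash
cat > h.py <<'E'
import numpy as np,cv2
from bench import sensors,cams,nets,ctrl
from scipy.spatial.transform import Rotation as R
def ray(cam,px,st=None):
    m=cams.camera_model(cam);K=m['K'];u=np.array([(px[0]-K[0,2])/K[0,0],(px[1]-K[1,2])/K[1,1]])
    if cam=='wrist':
        r=np.hypot(*u);d=np.array([*(u/max(r,1e-9)*np.sin(r)),np.cos(r)])
        T=np.eye(4);T[:3,:3]=R.from_quat(st['ee_rot']).as_matrix();T[:3,3]=st['eef_pos'];E=T@m['hand_eye']
    else: d=np.array([*u,1.]);E=m['extrinsics']
    d=d*[1,-1,-1]
    return E[:3,3],E[:3,:3]@d
def at(cam,px,z,st=None):
    o,d=ray(cam,px,st);return o+d*(z-o[2])/d[2]
def proj(cam,P,st=None):
    m=cams.camera_model(cam);K=m['K'];E=m.get('extrinsics')
    if cam=='wrist':
        T=np.eye(4);T[:3,:3]=R.from_quat(st['ee_rot']).as_matrix();T[:3,3]=st['eef_pos'];E=T@m['hand_eye']
    p=(E[:3,:3].T@(np.array(P,float)-E[:3,3]))*[1,-1,-1]
    if cam=='wrist':
        r=np.hypot(p[0],p[1]);t=np.arctan2(r,p[2]);u=p[:2]/max(r,1e-9)*t
    else: u=p[:2]/p[2]
    return u*[K[0,0],K[1,1]]+K[:2,2]
def snap(cam,f):
    st=sensors.state();im=cams.get_image(cam);cv2.imwrite('pics/'+f,im[:,:,::-1]);return st,im[:,:,::-1].copy()
E
python3 - <<'E'
from h import *
im=cv2.imread('pics/scene0.png')
def big(r0,r1,c0,c1,f,k=4): cv2.imwrite('pics/'+f,cv2.resize(im[r0:r1,c0:c1],None,fx=k,fy=k,interpolation=cv2.INTER_CUBIC))
a=cv2.resize(im[235:350,330:480],None,fx=5,fy=5,interpolation=cv2.INTER_CUBIC);cv2.imwrite('pics/car0.png',a)
a=cv2.resize(im[145:290,90:330],None,fx=3.3,fy=3.3,interpolation=cv2.INTER_CUBIC);cv2.imwrite('pics/hk0.png',a)
P=lambda *p:print(np.round(at('scene',p[:2],p[2]),0))
for n,p in dict(hub=(405,289,43),c0=(358,281,41),c1=(375,314,41),peg=(459,276,88),ptr=(410,245,10),pin=(242,244,74),bar=(282,255,40),tipA=(156,163,209),tipB=(173,173,209)).items():print(n,end=' ');P(*p)
E
```

```text
hub [513. 318.  43.]
c0 [533. 219.  41.]
c1 [604. 281.  41.]
peg [470. 415.  88.]
ptr [338. 288.  10.]
pin [570. -52.  74.]
bar [532.  32.  40.]
tipA [ 538. -291.  209.]
tipB [ 553. -231.  209.]
```

View pics/car0.png

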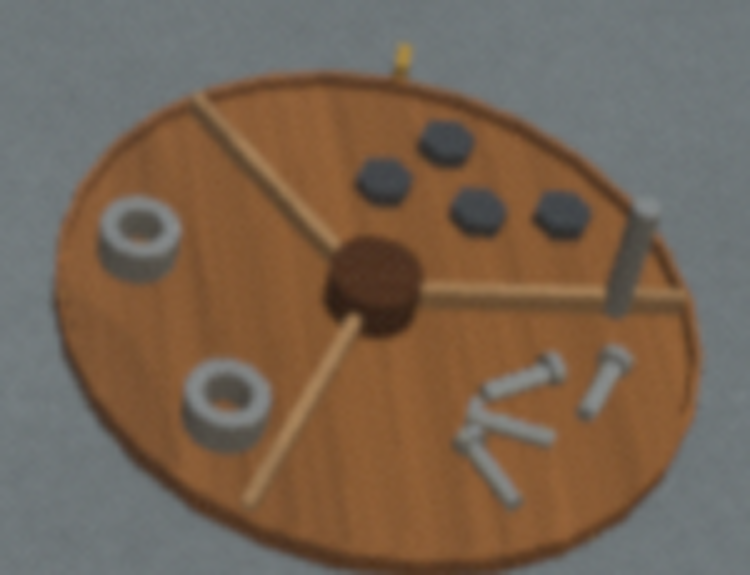

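View pics/hk0.png

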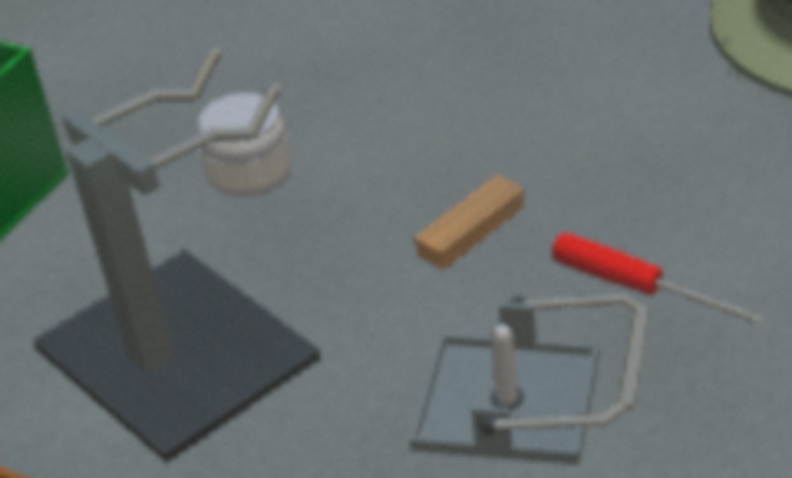

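The crops confirm two collars in the bay, which sits at about -66° as seen from the hub. The peg is at 114° and the pointer at about -170°. The carrier's bail is folded towards 114°. I'll move over the peg and look with the wrist camera.

Request:
step_arm --plan '[[-1,[-0.48,-0.12,0.1],0],[-1,[-0.48,-0.12,0.1],0],[-1,[-0.48,-0.12,0.1],0],[-1,[-0.48,-0.12,0.1],0],[-1,[-0.48,-0.12,0.1],0],[-1,[-0.48,-0.12,0.1],0],[-1,[-0.48,-0.12,0.1],0],[-1,[-0.48,-0.12,0.1],0],[-1,[0,0,0],0],[-1,[0,0,0],0],[-1,[0,0,0],0]]'

```text
time: 2.4
eef_pos: [469.0, 418.1, 167.4]
ee_rot: [0.166, 0.986, 0.0, -0.0]
ft_force: [-0.3, 0.3, 0.9]
gripper_width: 85.5
finger_force: 0.0
```

```bash
python3 - <<'E'
from h import *
st,im=snap('wrist','w1.png')
print(st['eef_pos'],R.from_quat(st['ee_rot']).as_matrix()[:,0])
for n,p in dict(hub=(513,318,43),peg=(470,415,88)).items():print(n,proj('wrist',p,st))
snap('scene','s1.png')
E
```

```text
[469.01252913 418.14775098 167.44145894] [-9.45155985e-01  3.26618893e-01  5.12941827e-04]
hub [191.49571761 273.58104051]
peg [272.5093281  216.29639201]
```

View pics/w1.png

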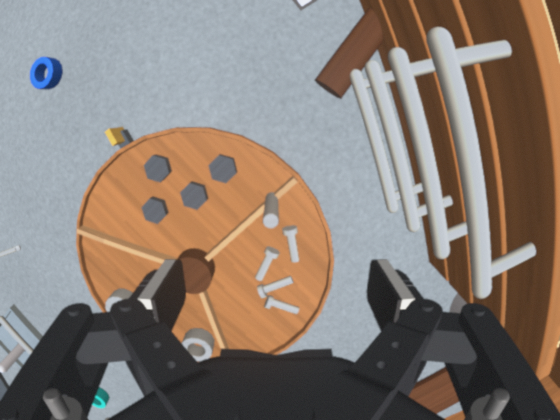

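The wrist view shows the hub at (196,270), the peg top at about (272,220) and the pointer tip at (112,134), all close to prediction.

```bash
python3 - <<'E'
from h import *
st=sensors.state()
h=at('wrist',(196,269),43,st);p=at('wrist',(272,220),88,st);print(h,p)
for z in (10,20,30):
  q=at('wrist',(112,134),z,st);d=(q-h)[:2];print(z,q,np.hypot(*d),np.degrees(np.arctan2(d[1],d[0])))
d=(p-h)[:2];print(np.hypot(*d),np.degrees(np.arctan2(d[1],d[0])))
E
```

```text
[509.85169356 324.48569472  43.        ] [472.50147973 413.86936846  88.        ]
10 [360.69735303 282.05246662  10.        ] 155.07287366551625 -164.1193673052231
20 [362.06480846 287.3504668   20.        ] 152.3810636565698 -165.89499367018715
30 [363.43226389 292.64846697  30.        ] 149.840777012657 -167.7326417490862
96.8735237505798 112.67829093151798
```

Request:
step_arm --plan '[[-1,[-0.02,-0.02,0.35],0],[-1,[-0.02,-0.02,0.35],0],[-1,[0,0,0.35],0],[-1,[0,0,0.35],0],[-1,[0,0,0],0],[1,[0,0,0],0],[1,[0,0,0],0],[1,[0,0,0],0],[1,[0,0,0],0],[1,[0,0,0],0],[1,[0,0,0],0],[1,[0,0,0],0]]' --squeeze 50

```text
time: 3.7
eef_pos: [472.3, 413.2, 56.0]
ee_rot: [0.166, 0.986, 0.0, 0.0]
ft_force: [-0.3, -1.8, 7.5]
gripper_width: 10.6
finger_force: 48.7
```

Request:
step_arm --plan '[[1,[-0.073,0.0625,0],0.0233],[1,[-0.073,0.0625,0],0.0233],[1,[-0.073,0.0625,0],0.0233],[1,[-0.073,0.0625,0],0.0233],[1,[-0.073,0.0625,0],0.0233],[1,[-0.073,0.0625,0],0.0233],[1,[0,0,0],0]]'

```text
time: 4.4
eef_pos: [518.3, 421.6, 56.0]
ee_rot: [0.379, 0.926, 0.0, 0.001]
ft_force: [0.6, -3.0, 9.9]
gripper_width: 10.4
finger_force: 49.8
```

Forces are low, so I'll continue the arc.

Request:
step_arm --plan '[[1,[-0.073,0.0625,0],0.0233],[1,[-0.073,0.0625,0],0.0233],[1,[-0.073,0.0625,0],0.0233],[1,[-0.073,0.0625,0],0.0233],[1,[-0.073,0.0625,0],0.0233],[1,[-0.073,0.0625,0],0.0233],[1,[-0.073,0.0625,0],0.0233],[1,[-0.073,0.0625,0],0.0233],[1,[-0.073,0.0625,0],0.0233],[1,[0,0,0],0]]'

```text
time: 5.4
eef_pos: [581.5, 396.8, 56.0]
ee_rot: [0.658, 0.753, -0.0, 0.001]
ft_force: [-3.3, -4.5, 10.5]
gripper_width: 10.4
finger_force: 50.0
```

Request:
step_arm --plan '[[1,[-0.073,0.0625,0],0.0233],[1,[-0.073,0.0625,0],0.0233],[1,[-0.073,0.0625,0],0.0233],[1,[-0.073,0.0625,0],0.0233],[1,[-0.073,0.0625,0],0.0233],[1,[-0.073,0.0625,0],0.0233],[1,[-0.073,0.0625,0],0.0233],[1,[-0.073,0.0625,0],0.0233],[1,[-0.073,0.0625,0],0.0233],[1,[0,0,0],0],[1,[0,0,0],0],[1,[0,0,0],0]]'

```text
time: 6.6
eef_pos: [615.9, 340.2, 56.0]
ee_rot: [0.865, 0.502, -0.0, -0.0]
ft_force: [-6.0, -3.4, 11.0]
gripper_width: 10.3
finger_force: 50.1
```

Request:
step_arm --plan '[[-1,[0,0,0],0],[-1,[0,0,0],0],[-1,[0,0,0],0],[-1,[0,0,0],0],[-1,[0,0,-0.3],0],[-1,[0,0,-0.5],0],[-1,[0,0,-0.5],0],[-1,[0,0,-0.5],0],[-1,[0,0,-0.5],0],[-1,[0,0,-0.5],0],[-1,[0,0,0],0],[-1,[0,0,0],0]]'

```text
time: 7.8
eef_pos: [616.4, 340.4, 279.9]
ee_rot: [0.865, 0.502, 0.001, -0.0]
ft_force: [-0.5, -1.1, -1.2]
gripper_width: 85.4
finger_force: 0.0
```

```bash
python3 - <<'E'
from h import *
st,im=snap('wrist','w2.png')
print(st['time'],st['eef_pos'],R.from_quat(st['ee_rot']).as_euler('xyz',degrees=True),st['joint_positions'])
E
```

```text
7.8 [616.36786331 340.42326135 279.87833148] [ 1.79974800e+02 -7.21501060e-02  6.02227485e+01] [-0.89209625  0.67512552  0.54719531  1.32600931 -0.35203248  1.23469617
 -0.84775045]
```

View pics/w2.png

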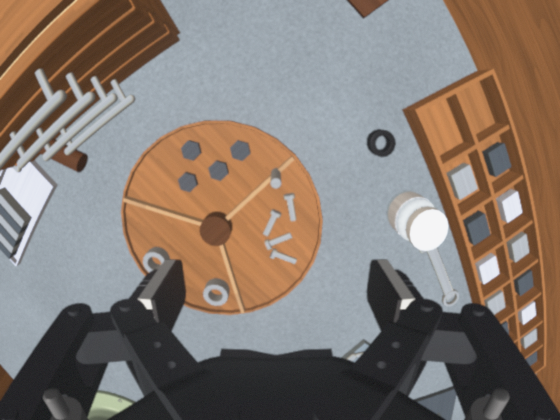

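The wrist view shows the hub at (216,229), the peg at (276,180) and the collars at (154,261) and (215,294). The pointer is hidden behind a finger, so I'll check the angle from the scene camera as well.

```bash
python3 - <<'E'
from h import *
st=sensors.state()
h=at('wrist',(216,228),43,st)
for n,p,z in (('peg',(276,181),88),('c0',(154,260),41),('c1',(215,293.5),41),('hub',(216,228),43)):
  q=at('wrist',p,z,st);d=(q-h)[:2];print(n,q,np.hypot(*d),np.degrees(np.arctan2(d[1],d[0])))
for c in ['scene']:
  s,im=snap(c,'s2.png')
  for t in ['collar0_mid','pin_tip','bail','hook_stand']:
    print(t,[(round(d['conf'],2),np.round(d['rect']).astype(int).tolist()) for d in nets.outline_of(c,t)])
a=cv2.resize(im[150:400,80:480],None,fx=2,fy=2,interpolation=cv2.INTER_CUBIC);cv2.imwrite('pics/s2c.png',a)
E
```

```text
peg [618.19444565 340.98892216  88.        ] 102.0735365003947 12.87290336838082
c0 [415.74247508 321.35371089  41.        ] 102.99071823896065 178.27199765700445
c1 [462.74059793 238.09009841  41.        ] 97.75083282229292 -124.91288221823527
hub [518.68635745 318.24805066  43.        ] 0.0 0.0
collar0_mid []
pin_tip [(0.8, [251, 261, 80, 49])]
bail [(0.95, [261, 255, 49, 40])]
hook_stand [(0.8, [143, 223, 84, 125])]
```

View pics/s2c.png

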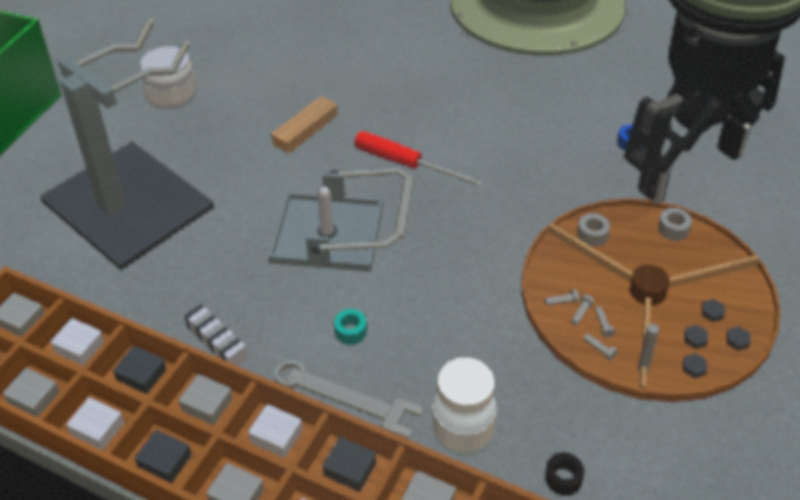

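The bay now faces the pointer, and everything on the table is undisturbed. In the crop the carrier pin is at (324,190) and the bail bar at (407,205). Next I'll turn the tool and descend over the collar near (463,238).

Request:
step_arm --plan '[[-0.3,[0,0,0],-0.047],[-0.3,[0,0,0],-0.047],[-0.3,[0,0,0],-0.047],[-0.3,[0,0,0],-0.047],[-0.3,[0,0,0],-0.047],[-0.3,[0,0,0],-0.047],[-0.3,[0,0,0],-0.047],[-0.3,[0,0,0],-0.047],[-0.3,[0,0,0],-0.047],[-0.3,[0,0,0],-0.048]]'

```text
time: 9.1
eef_pos: [616.1, 340.2, 278.7]
ee_rot: [0.298, 0.954, -0.0, -0.0]
ft_force: [0.7, 0.0, -0.7]
gripper_width: 55.5
finger_force: 0.0
```

Request:
step_arm --plan '[[-0.3,[0.14,-0.36,0.27],0],[-0.3,[0.14,-0.36,0.27],0],[-0.3,[0.14,-0.36,0.27],0],[-0.3,[0.14,-0.36,0.27],0],[-0.3,[0.14,-0.36,0.27],0],[-0.3,[0.14,-0.36,0.27],0],[-0.3,[0,0,0],0],[-0.3,[0,0,0],0],[-0.3,[0,0,0],0]]'

```text
time: 10.0
eef_pos: [462.8, 238.0, 150.1]
ee_rot: [0.301, 0.954, 0.0, 0.0]
ft_force: [-0.6, -0.2, 0.2]
gripper_width: 55.1
finger_force: 0.0
```

```bash
cat >> h.py <<'E'
def rel(t,st=None):
    st=st or sensors.state();d=np.array(t,float)-st['eef_pos'];s=R.from_quat(st['ee_rot']).as_matrix().T@d/80
    y=R.from_quat(st['ee_rot']).as_matrix()[:2,1]
    print('shares',np.round(s,3),'ydir',np.round(np.degrees(np.arctan2(y[1],y[0])),1),'pos',np.round(st['eef_pos'],1))
def find(cam,t):
    for d in nets.outline_of(cam,t): print(t,round(d['conf'],2),np.round(d['rect'],1).tolist())
E
python3 - <<'E'
from h import *
st,im=snap('wrist','w3.png')
print(proj('wrist',(463,238,41),st),proj('wrist',(416,321,41),st)); rel((463,238,26),st);find('wrist','collar0_mid')
print(at('scene',(417.5,258.5),41),at('scene',(377,262),41))
E
```

```text
[275.65222853 202.49449609] [329.12531786  94.57586975]
shares [-1.000e-03 -1.000e-03  1.551e+00] ydir 55.0 pos [462.8 238.  150.1]
[408.28062164 319.36540069  41.        ] [459.14406933 238.88021816  41.        ]
```

View pics/w3.png

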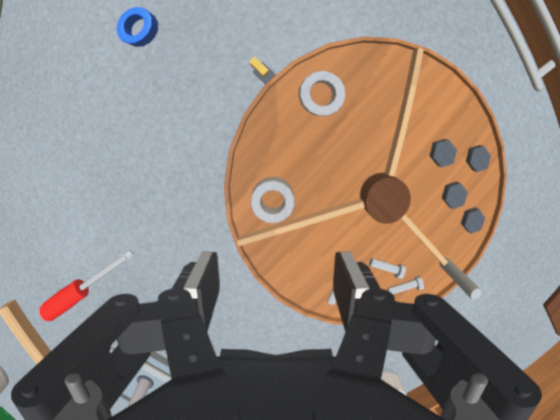

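The collars are at (273,200) and (322.5,93), the pointer is at (262,68), and the bay lines up with it.

```bash
python3 - <<'E'
from h import *
st=sensors.state()
h=at('wrist',(386,197),43,st)
for n,p,z in (('c1',(272.8,200),41),('c0',(322.5,93),41),('ptr',(257,62),15),('hub',(386,197),43)):
  q=at('wrist',p,z,st);print(n,q,np.degrees(np.arctan2(*(q-h)[:2][::-1])))
rel(at('wrist',(272.8,200),41,st)*[1,1,0]+[0,0,26],st)
E
```

```text
c1 [459.85132611 237.2656256   41.        ] -122.98616007580195
c0 [412.05533445 317.30808003  41.        ] 179.04697966144903
ptr [359.66798334 291.22947726  15.        ] -170.81148253907543
hub [510.73852711 315.66649727  43.        ] 0.0
shares [ 0.025 -0.029  1.55 ] ydir 55.0 pos [462.7 238.  150. ]
```

Request:
step_arm --plan '[[-0.3,[0.025,-0.028,0.3],0],[-0.3,[0,0,0.4],0],[-0.3,[0,0,0.4],0],[-0.3,[0,0,0.3],0],[-0.3,[0,0,0.15],0],[-0.3,[0,0,0],0],[1,[0,0,0],0],[1,[0,0,0],0],[1,[0,0,0],0],[1,[0,0,0],0],[1,[0,0,0],0],[1,[0,0,0],0]]' --squeeze 50

```text
time: 11.3
eef_pos: [459.7, 237.1, 27.1]
ee_rot: [0.301, 0.954, 0.001, 0.001]
ft_force: [-1.3, -2.2, 9.0]
gripper_width: 33.5
finger_force: 50.2
```

Request:
step_arm --plan '[[1,[0,0,-0.2],0],[1,[0,0,-0.35],0],[1,[0,0,-0.4],0],[1,[0,0,-0.4],0],[1,[0,0,-0.3],0],[1,[-0.2,-0.1,0],0],[1,[-0.4,-0.22,0],0],[1,[-0.4,-0.22,0],0],[1,[-0.4,-0.22,0],0],[1,[-0.4,-0.22,0],0],[1,[-0.4,-0.22,0],0],[1,[-0.4,-0.22,0],0]]'

```text
time: 12.5
eef_pos: [564.8, 22.9, 158.8]
ee_rot: [0.301, 0.954, 0.0, 0.001]
ft_force: [0.5, 1.0, -0.7]
gripper_width: 33.3
finger_force: 50.5
```

Request:
step_arm --plan '[[1,[-0.4,-0.22,0],0],[1,[-0.4,-0.22,0],0],[1,[-0.4,-0.2,0],0],[1,[-0.3,-0.12,0],0],[1,[0,0,0],0],[1,[0,0,0],0],[1,[0,0,0],0]]'

```text
time: 13.2
eef_pos: [627.2, -93.4, 158.2]
ee_rot: [0.301, 0.954, 0.0, 0.0]
ft_force: [0.2, 0.0, -1.6]
gripper_width: 33.3
finger_force: 50.4
```

```bash
python3 - <<'E'
from h import *
st,im=snap('wrist','w4.png')
print(st['gripper_width'],st['finger_force']);print(proj('wrist',(570,-52,74),st)); rel((570,-52,110),st);find('wrist','pin_tip');find('wrist','bail');find('wrist','collar0_mid')
E
```

```text
33.34562016815407 50.41931140307302
[277.22792146 113.48771175]
shares [0.883 0.013 0.602] ydir 55.0 pos [627.2 -93.4 158.2]
pin_tip 0.83 [296.1, 104.2, 214.1, 203.0]
bail 0.65 [305.1, 85.3, 197.9, 170.5]
```

View pics/w4.png

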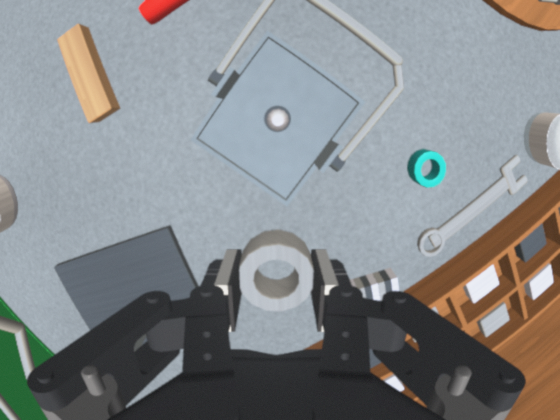

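The pin tip is at (277.5,118) and the held collar's hole is at about (277,262).

```bash
python3 - <<'E'
from h import *
st=sensors.state()
im=cv2.imread('pics/w4.png')
p=at('wrist',(277.5,118),74,st);print('pin',p)
g=cv2.medianBlur(cv2.cvtColor(im,cv2.COLOR_BGR2GRAY),3)
print(cv2.HoughCircles(g[90:145,250:305],cv2.HOUGH_GRADIENT,1,5,param1=80,param2=10,minRadius=6,maxRadius=16))
e=st['eef_pos']
th=np.linspace(0,2*np.pi,24,endpoint=False)
for off in (0,):
  for r,z,c in ((18,14,(0,0,255)),(10,14,(0,255,0))):
    for a in th:
      q=proj('wrist',e+[r*np.cos(a),r*np.sin(a),z],st);cv2.circle(im,tuple(np.int32(q*1)),1,c,-1)
for P in (p,):
  cv2.circle(im,tuple(np.int32(proj('wrist',P,st))),1,(0,0,255),-1)
a=cv2.resize(im[80:320,190:370],None,fx=2.5,fy=2.5,interpolation=cv2.INTER_CUBIC);cv2.imwrite('pics/w4c.png',a)
rel((p[0],p[1],110),st)
E
```

```text
pin [572.75779236 -53.90671211  74.        ]
[[[27.5 28.5 13.8]]]
shares [0.844 0.015 0.6  ] ydir 55.0 pos [627.3 -93.6 158. ]
```

View pics/w4c.png

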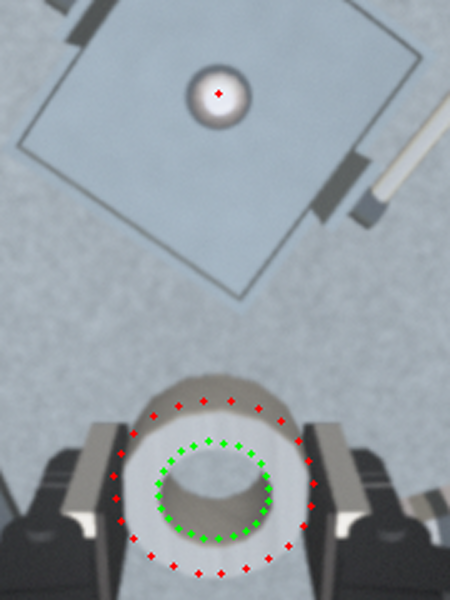

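Request:
step_arm --plan '[[1,[0.35,0.007,0],0],[1,[0.35,0,0],0],[1,[0.15,0,0],0],[1,[0,0,0.35],0],[1,[0,0,0.35],0],[1,[0,0,0.15],0],[1,[0,0,0],0],[1,[0,0,0.1],0],[1,[0,0,0.1],0],[1,[0,0,0.1],0],[1,[0,0,0],0]]'

```text
time: 14.5
eef_pos: [571.6, -54.9, 64.9]
ee_rot: [0.301, 0.954, -0.0, -0.001]
ft_force: [-1.2, 0.0, -0.5]
gripper_width: 33.0
finger_force: 50.4
```

Request:
step_arm --plan '[[1,[0,0,0.1],0],[1,[0,0,0.1],0],[1,[0,0,0.05],0],[1,[0,0,0],0],[-0.2,[0,0,0],0],[-0.2,[0,0,0],0],[-0.2,[0,0,0],0],[-0.2,[0,0,-0.2],0],[-0.2,[0,0,-0.4],0],[-0.2,[0,0,-0.4],0],[-0.2,[-0.4,0,-0.3],0],[-0.2,[-0.45,0,0],0]]'

```text
time: 15.7
eef_pos: [629.9, -93.9, 154.0]
ee_rot: [0.3, 0.954, 0.001, 0.003]
ft_force: [1.1, 0.6, -0.2]
gripper_width: 51.2
finger_force: 0.0
```

Request:
step_arm --plan '[[-0.2,[0,0,0],0],[-0.2,[0,0,0],0]]'

```text
time: 15.9
eef_pos: [627.6, -94.3, 149.5]
ee_rot: [0.301, 0.953, -0.0, -0.0]
ft_force: [0.1, 1.1, 0.5]
gripper_width: 51.1
finger_force: 0.0
```

```bash
python3 - <<'E'
from h import *
st,im=snap('wrist','w5.png')
cv2.imwrite('pics/w5c.png',cv2.resize(im[0:280,130:430],None,fx=2,fy=2))
rel((412.5,318,160),st);find('wrist','pin_tip');find('wrist','bail');find('wrist','collar0_mid')
st,im=snap('scene','s5.png');find('scene','collar0_mid')
E
```

```text
shares [ 5.163  2.671 -0.131] ydir 54.9 pos [627.6 -94.3 149.5]
pin_tip 0.87 [298.3, 103.2, 219.4, 206.3]
bail 0.86 [306.0, 86.0, 200.3, 171.0]
```

View pics/w5c.png

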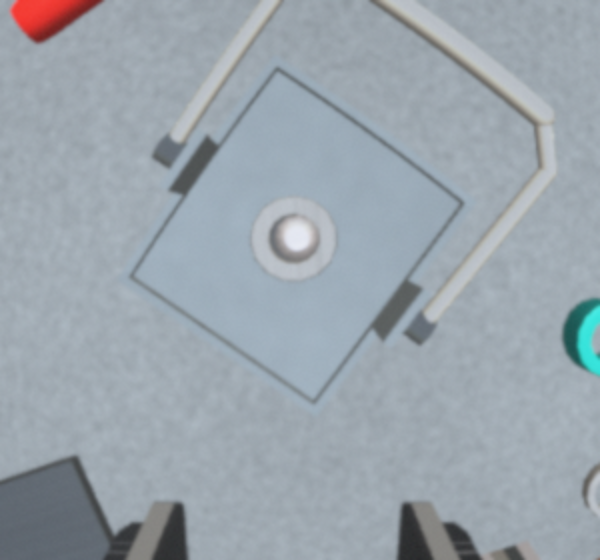

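The first collar is on the pin, with the ring around the tip at crop (295,238). Now the second collar.

Request:
step_arm --plan '[[-0.3,[0.3,0.15,-0.01],0],[-0.3,[0.45,0.23,-0.01],0],[-0.3,[0.45,0.23,-0.01],0],[-0.3,[0.45,0.23,0],0],[-0.3,[0.45,0.23,0],0],[-0.3,[0.45,0.23,0],0],[-0.3,[0.45,0.23,0],0],[-0.3,[0.45,0.23,0],0],[-0.3,[0.45,0.23,0],0],[-0.3,[0.45,0.23,0],0],[-0.3,[0.45,0.23,0],0],[-0.3,[0.36,0.221,0],0]]'

```text
time: 17.4
eef_pos: [410.8, 320.0, 152.3]
ee_rot: [0.3, 0.954, 0.0, -0.0]
ft_force: [0.9, -0.2, 0.4]
gripper_width: 55.8
finger_force: 0.0
```

Request:
step_arm --plan '[[-0.3,[0,0,0],0],[-0.3,[0,0,0],0],[-0.3,[0,0,0],0]]'

```text
time: 17.7
eef_pos: [412.8, 317.1, 152.1]
ee_rot: [0.302, 0.953, -0.0, 0.0]
ft_force: [-0.3, -0.1, -0.6]
gripper_width: 55.8
finger_force: 0.0
```

```bash
python3 - <<'E'
from h import *
st,im=snap('wrist','w6.png')
c=proj('wrist',(412.5,318,41),st);print(c);x,y=np.int32(c)-40
g=cv2.medianBlur(cv2.cvtColor(im,cv2.COLOR_BGR2GRAY),3)
C=cv2.HoughCircles(g[y:y+80,x:x+80],cv2.HOUGH_GRADIENT,1,8,param1=80,param2=12,minRadius=9,maxRadius=30)
for u,v,r in C[0][:4]: q=at('wrist',(x+u,y+v),41,st);print(x+u,y+v,r,q)
rel((412.5,318,26),st);u,v,r=C[0][0];rel(at('wrist',(x+u,y+v),41,st)*[1,1,0]+[0,0,26],st)
cv2.imwrite('pics/w6c.png',im[max(y-60,0):y+140,max(x-60,0):x+140].repeat(3,0).repeat(3,1))
E
```

```text
[276.43160426 200.71379546]
275.5 197.5 22.4 [409.86366146 318.93102405  41.        ]
277.5 205.5 16.3 [416.30426213 316.3918719   41.        ]
269.5 203.5 14.5 [411.18662904 312.04831779  41.        ]
281.5 191.5 11.0 [408.55115353 325.74576858  41.        ]
shares [0.01  0.007 1.577] ydir 54.9 pos [412.8 317.1 152.1]
shares [ 0.044 -0.002  1.577] ydir 54.9 pos [412.8 317.1 152.1]
```

View pics/w6c.png

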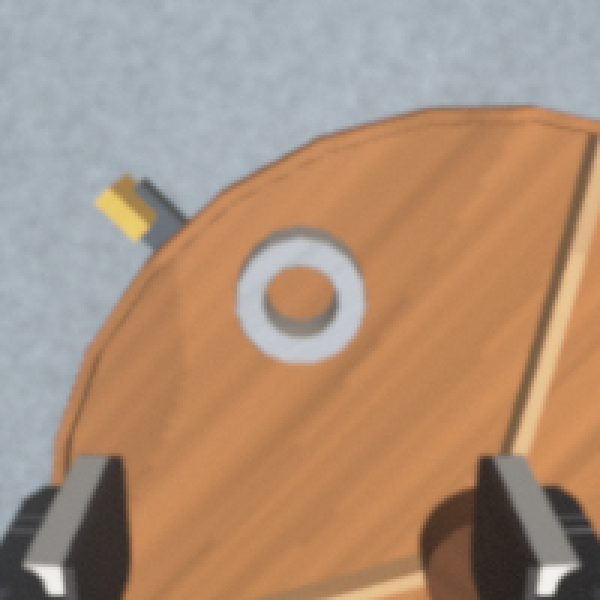

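Request:
step_arm --plan '[[-0.3,[0,0.006,0.3],0],[-0.3,[0,0,0.4],0],[-0.3,[0,0,0.4],0],[-0.3,[0,0,0.3],0],[-0.3,[0,0,0.17],0],[-0.3,[0,0,0],0],[1,[0,0,0],0],[1,[0,0,0],0],[1,[0,0,0],0],[1,[0,0,0],0],[1,[0,0,0],0],[1,[0,0,0],0]]'

```text
time: 18.95
eef_pos: [413.5, 318.9, 27.9]
ee_rot: [0.301, 0.954, 0.001, 0.001]
ft_force: [-0.0, -1.7, 9.3]
gripper_width: 33.7
finger_force: 50.2
```

Request:
step_arm --plan '[[1,[0,0,-0.2],0],[1,[0,0,-0.35],0],[1,[0,0,-0.4],0],[1,[0,0,-0.4],0],[1,[0,0,-0.3],0],[1,[-0.2,-0.1,0],0],[1,[-0.45,-0.23,0],0],[1,[-0.45,-0.23,0],0],[1,[-0.45,-0.23,0],0],[1,[-0.45,-0.23,0],0],[1,[-0.45,-0.23,0],0],[1,[-0.45,-0.23,0],0]]'

```text
time: 20.15
eef_pos: [535.4, 86.8, 159.5]
ee_rot: [0.301, 0.954, 0.0, 0.001]
ft_force: [0.4, 0.5, -0.4]
gripper_width: 33.6
finger_force: 50.3
```

Request:
step_arm --plan '[[1,[-0.45,-0.23,0],0],[1,[-0.45,-0.23,0],0],[1,[-0.45,-0.23,0],0],[1,[-0.45,-0.25,0],0],[1,[-0.45,-0.25,0],0],[1,[0,0,0],0],[1,[0,0,0],0],[1,[0,0,0],0]]'

```text
time: 20.95
eef_pos: [627.2, -91.9, 159.0]
ee_rot: [0.301, 0.954, 0.0, 0.0]
ft_force: [0.5, 0.7, -1.1]
gripper_width: 33.2
finger_force: 50.3
```

```bash
python3 - <<'E'
from h import *
st,im=snap('wrist','w7.png');print(st['gripper_width'])
rel((571.6,-54.9,110),st)
e=st['eef_pos'];p=np.array([571.6,-54.9,74]);print(proj('wrist',p,st))
th=np.linspace(0,2*np.pi,24,endpoint=False)
for r,z,c in ((18,14,(0,0,255)),(10,14,(0,255,0))):
    for a in th:
      q=proj('wrist',e+[r*np.cos(a),r*np.sin(a),z],st);cv2.circle(im,tuple(np.int32(q*1)),1,c,-1)
cv2.circle(im,tuple(np.int32(proj('wrist',p,st))),1,(0,0,255),-1)
cv2.imwrite('pics/w7c.png',cv2.resize(im[80:320,190:370],None,fx=2.5,fy=2.5,interpolation=cv2.INTER_CUBIC))
E
```

```text
33.22303255102499
shares [ 0.835 -0.02   0.612] ydir 55.0 pos [627.2 -91.9 159. ]
[273.37871627 118.96772636]
```

View pics/w7c.png

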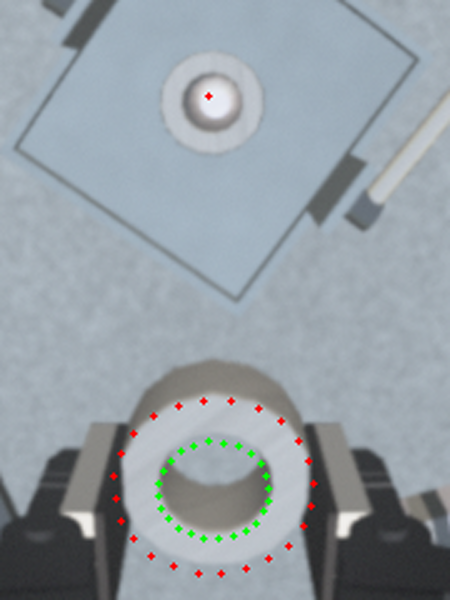

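The pin sits at crop (212,101), unmoved. This collar sits about 2.6 mm further forward in the grip than the first, so I'll allow for that.

Request:
step_arm --plan '[[1,[0.35,-0.015,0],0],[1,[0.3,0,0],0],[1,[0.15,0,0],0],[1,[0,0,0.35],0],[1,[0,0,0.35],0],[1,[0,0,0.15],0],[1,[0,0,0],0],[1,[0,0,0.1],0],[1,[0,0,0.1],0],[1,[0,0,0.1],0],[1,[0,0,0],0]]'

```text
time: 22.1
eef_pos: [573.9, -57.1, 65.7]
ee_rot: [0.301, 0.954, -0.0, -0.001]
ft_force: [-0.4, 1.5, -1.7]
gripper_width: 33.3
finger_force: 50.2
```

Request:
step_arm --plan '[[1,[0,0,0.1],0],[1,[0,0,0.05],0],[1,[0,0,0],0],[-0.2,[0,0,0],0],[-0.2,[0,0,0],0],[-0.2,[0,0,0],0],[-0.2,[0,0,-0.2],0],[-0.2,[0,0,-0.4],0],[-0.2,[0,0,-0.4],0],[-0.2,[-0.3,0,-0.4],0],[-0.2,[-0.3,0,-0.4],0],[-0.2,[0,0,0],0]]'

```text
time: 23.3
eef_pos: [616.9, -87.2, 202.9]
ee_rot: [0.302, 0.953, 0.0, 0.004]
ft_force: [-0.9, -0.6, -0.6]
gripper_width: 51.1
finger_force: 0.0
```

Request:
step_arm --plan '[[-0.2,[0,0,0],0],[-0.2,[0,0,0],0]]'

```text
time: 23.5
eef_pos: [612.8, -84.4, 197.6]
ee_rot: [0.301, 0.954, -0.0, -0.001]
ft_force: [-0.2, 0.3, -0.1]
gripper_width: 51.5
finger_force: 0.0
```

```bash
python3 - <<'E'
from h import *
st,im=snap('wrist','w8.png');print(st['eef_pos'])
snap('scene','s8.png')
find('wrist','bail')
E
```

```text
[612.76584496 -84.41655656 197.61430697]
bail 0.56 [303.1, 100.6, 173.8, 164.5]
```

View pics/w8.png

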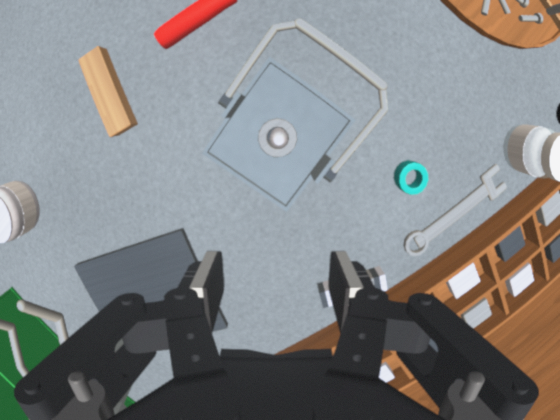

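Both collars are stacked on the pin at (278,137). The bail's bar runs from (298,23) to (384,88). That was my last permitted picture, so from here I'll rely on numbers.

```bash
python3 - <<'E'
from h import *
st=sensors.state()
A=at('wrist',(298,23),40,st);B=at('wrist',(384,88),40,st);P=at('wrist',(278,137.5),74,st)
H1=at('wrist',(225,101),40,st);H2=at('wrist',(333,175),40,st)
# refine pin from tcp evidence
print('bar',A,B,np.linalg.norm(A-B),'mid',(A+B)/2,'pin',P,'hinge',H1,H2,(H1+H2)/2,np.linalg.norm(H1-H2))
d=((A+B)/2-P)[:2];print('fold dir',np.hypot(*d),np.degrees(np.arctan2(d[1],d[0])),'bar dir',np.degrees(np.arctan2(*(B-A)[:2][::-1])),'hinge dir',np.degrees(np.arctan2(*(H2-H1)[:2][::-1])))
# scene
for f in ['s8.png']:
  for n,p,z in (('tipA',(155.8,160.8),209),('tipB',(174.2,172.3),209),('bendA',(149,173.8),192),('bendB',(166.7,184.4),192),('backA',(90+97/3.3,145+122/3.3),192),('backB',(90+150/3.3,145+164/3.3),192),('b1',(90+37/3.3,145+345/3.3),12),('b2',(90+183/3.3,145+250/3.3),12),('b3',(90+318/3.3,145+353/3.3),12),('b4',(90+167/3.3,145+457/3.3),12)): print(n,np.round(at('scene',p,z),1))
# base plate corners seen in wrist w8: (76,265),(184,231) 
print(at('wrist',(76,265),12,st),at('wrist',(183,231),12,st))
E
```

```text
bar [496.09825367  22.10402006  40.        ] [590.5987486   55.31141191  40.        ] 100.16523556914356 mid [543.34850114  38.70771598  40.        ] pin [572.19486406 -53.67996198  74.        ] hinge [518.22268611 -74.88795463  40.        ] [632.98387814 -32.22861352  40.        ] [575.60328213 -53.55828407  40.        ] 122.43345367543778
fold dir 96.78634042814282 107.3400194295672 bar dir 19.361430926248794 hinge dir 20.391243463673142
tipA [ 530.4 -297.   209. ]
tipB [ 550.1 -230.4  209. ]
bendA [ 561.6 -296.6  192. ]
bendB [ 577.6 -234.6  192. ]
backA [ 616.4 -338.4  192. ]
backB [ 638.2 -274.8  192. ]
b1 [ 682.6 -391.6   12. ]
b2 [ 548.4 -360.1   12. ]
b3 [ 598.6 -196.2   12. ]
b4 [ 729.3 -232.9   12. ]
[ 549.62881903 -358.71998388   12.        ] [ 598.24564583 -199.94601247   12.        ]
```

Request:
step_arm --plan '[[0,[0.4,0.183,0],0],[0,[0.4,0.183,0],0],[0,[0.4,0.183,0],0],[0,[0.4,0.183,0],0],[0,[0,0,0],0.0465],[0,[0,0,0],0.0465],[0,[0,0,0],0.0465],[0,[0,0,0],0.0465],[0,[0,0,0],0.0465],[0,[0,0,0],0.0465],[0,[0,0,0],0.0465],[0,[0,0,0],0.0465]]'

```text
time: 24.85
eef_pos: [542.0, 36.8, 198.1]
ee_rot: [0.779, 0.627, -0.0, -0.0]
ft_force: [-0.3, 0.4, -0.2]
gripper_width: 42.8
finger_force: 0.0
```

Request:
step_arm --plan '[[0,[0,0,0.1],0.0465],[0,[0,0,0.1],0.0465],[0,[0,0,0.1],0.0465],[0,[0,0,0.1],0.0465],[0,[0,0,0.1],0.0465],[0,[0,0,0.1],0.0465],[0,[0,0,0.1],0.0465],[0,[0,0,0],0],[0,[0,0,0],0],[0,[0,0,0],0]]'

```text
time: 25.85
eef_pos: [542.5, 36.7, 142.8]
ee_rot: [0.985, 0.17, 0.0, -0.0]
ft_force: [0.6, 0.1, -0.4]
gripper_width: 42.9
finger_force: 0.0
```

```bash
python3 - <<'E'
from h import *
st,im=snap('wrist','w9.png');print(st['joint_positions'].round(2) if hasattr(st['joint_positions'],'round') else st['joint_positions'])
rel((541.5,37,23),st)
print('pred bar',[proj('wrist',p,st).round(1) for p in ((496,20.5,40),(587,53.5,40),(541.5,37,40))],'pin',proj('wrist',(572.5,-54,74),st).round(1))
for t in ('bail','pin_tip'):
  for d in nets.outline_of('wrist',t):
    m=d['pixels'];print(t,round(d['conf'],2),np.round(d['rect'],1))
    if t=='bail':np.save('bail.npy',m)
snap('scene','s9.png')
for t in ('bail','pin_tip','screwdriver'):find('scene',t)
# straight-line segments in bar neighbourhood
g=cv2.cvtColor(im,cv2.COLOR_BGR2GRAY)
lsd=cv2.createLineSegmentDetector();L=lsd.detect(g)[0][:,0]
u,v=proj('wrist',(541.5,37,40),st)
for l in L:
  if np.hypot(l[0]-l[2],l[1]-l[3])>35 and abs((l[0]+l[2])/2-u)<70 and abs((l[1]+l[3])/2-v)<70:
    a,b=at('wrist',l[:2],40,st),at('wrist',l[2:],40,st);print(l.round(0),a[:2].round(1),b[:2].round(1),np.degrees(np.arctan2(*(b-a)[:2][::-1])).round(1))
E
```

```text
[-0.67  0.63  0.72  1.92 -0.57  0.8  -0.87]
shares [-0.011 -0.008  1.498] ydir -70.4 pos [542.5  36.7 142.8]
pred bar [array([274. , 263.8]), array([273.1, 147.1]), array([273.5, 208.5])] pin [405.3 223.6]
bail 0.78 [327.7 210.6 138.2 158.5]
pin_tip 0.8 [349.1 210.3 180.9 159.4]
bail 0.74 [253.9, 349.8, 74.5, 36.0]
bail 0.61 [264.5, 254.7, 44.2, 40.9]
bail 0.61 [312.6, 354.5, 33.5, 51.3]
pin_tip 0.93 [253.8, 259.8, 78.1, 49.1]
screwdriver 0.8 [281.6, 226.7, 48.1, 19.4]
[231. 251. 233. 288.] [495.1  58.3] [460.9  46.2] -160.6
[292. 140. 384. 142.] [597.2  42.1] [621.3 -26.5] -70.6
[273. 274. 274. 156.] [486.3  17.6] [581.   50.7] 19.3
[311. 143. 307. 256.] [599.5  27.9] [512.3  -2.9] -160.5
[262. 159. 263. 274.] [575.4  58.1] [483.4  25.5] -160.5
[304. 253. 308. 143.] [5.136e+02 1.000e-01] [598.8  29.9] 19.3
[277. 158. 277. 239.] [580.1  47.6] [517.7  25.7] -160.7
```

Request:
step_arm --plan '[[0,[-0.022,-0.032,0.3],0],[0,[0,0,0.4],0],[0,[0,0,0.4],0],[0,[0,0,0.3],0],[0,[0,0,0.1],0],[0,[0,0,0],0],[1,[0,0,0],0],[1,[0,0,0],0],[1,[0,0,0],0],[1,[0,0,0],0],[1,[0,0,0],0],[1,[0,0,0],0]]' --squeeze 20

```text
time: 27.4
eef_pos: [540.1, 38.8, 22.7]
ee_rot: [0.986, 0.169, 0.0, -0.0]
ft_force: [0.8, 3.2, 2.4]
gripper_width: 9.1
finger_force: 19.5
```

Request:
step_arm --plan '[[1,[0,0.003,-0.083],0],[1,[0,0.009,-0.082],0],[1,[0,0.014,-0.082],0],[1,[0,0.02,-0.08],0],[1,[0,0.026,-0.079],0],[1,[0,0.031,-0.077],0],[1,[0,0.036,-0.0745],0],[1,[0,0.041,-0.072],0],[1,[0,0.046,-0.069],0],[1,[0,0.051,-0.065],0],[1,[0,0.0555,-0.0616],0],[1,[0,0,0],0]]'

```text
time: 28.6
eef_pos: [549.1, 12.8, 89.2]
ee_rot: [0.986, 0.168, 0.0, -0.0]
ft_force: [-1.8, 0.3, 2.0]
gripper_width: 9.3
finger_force: 19.9
```

```bash
python3 - <<'E'
from h import *
st=sensors.state();print(st['eef_pos'],st['ft_force'],st['ft_torque'],st['gripper_width'],st['finger_force'])
snap('scene','s10.png')
for t in ('bail','pin_tip'):find('scene',t)
E
```

```text
[549.07730539  12.82533548  89.18181176] [-1.776556    0.34910691  2.02924125] [ 0.30646203  0.3610106  -0.00317431] 9.295166496699679 19.891905784606934
bail 0.54 [260.9, 245.4, 26.9, 54.9]
pin_tip 0.58 [249.4, 255.6, 60.2, 55.6]
```

Request:
step_arm --plan '[[1,[0,0.0596,-0.0576],0],[1,[0,0.0635,-0.0533],0],[1,[0,0.067,-0.0487],0],[1,[0,0.07,-0.044],0],[1,[0,0.073,-0.039],0],[1,[0,0.0757,-0.0337],0],[1,[0,0.078,-0.028],0],[1,[0,0.08,-0.023],0],[1,[0,0.081,-0.017],0],[1,[0,0.082,-0.0115],0],[1,[0,0.0827,-0.006],0],[1,[0,0,0],0]]'

```text
time: 29.95
eef_pos: [570.6, -49.1, 117.5]
ee_rot: [0.986, 0.168, 0.0, 0.0]
ft_force: [-0.0, -1.1, -7.1]
gripper_width: 9.2
finger_force: 19.4
```

```bash
python3 - <<'E'
from h import *
st=sensors.state();print(st['eef_pos'],st['ft_force'],st['gripper_width'])
st,im=snap('wrist','w11.png')
print('bar grasp',proj('wrist',st['eef_pos']+[0,0,17],st))
for t in ('bail','pin_tip','collar0_mid'):find('wrist',t)
snap('scene','s11.png')
for t in ('bail','pin_tip','collar0_mid'):find('scene',t)
b=np.array([571.5,-52,137]);print(proj('scene',b),proj('scene',(571.5,-53,74)),proj('scene',(630,-32,2)),proj('scene',(513,-75,2)))
E
```

```text
[570.56662076 -49.14133016 117.50655899] [-0.02464907 -1.06260961 -7.12420748] 9.154332510671646
bar grasp [273.52262353 284.45166208]
bail 0.62 [287.1, 242.1, 54.5, 222.3]
pin_tip 0.62 [294.4, 242.0, 161.1, 220.4]
bail 0.53 [143.6, 224.9, 86.8, 124.5]
bail 0.47 [238.2, 243.2, 8.8, 51.9]
pin_tip 0.72 [242.4, 248.9, 62.8, 62.1]
collar0_mid 0.4 [405.6, 299.2, 130.6, 97.7]
[239.71279209 223.95466306] [241.13773658 244.28610581] [238.50098002 285.51319867] [246.91973688 247.69980553]
```

Request:
step_arm --plan '[[1,[0,0.02,0.01],0],[1,[0,0.02,0.01],0],[1,[0,0,0],0],[1,[0,0,0],0],[1,[0,0,0],0]]' --squeeze 40

```text
time: 30.85
eef_pos: [571.4, -50.9, 115.9]
ee_rot: [0.986, 0.168, 0.0, -0.0]
ft_force: [-0.4, -0.1, -6.7]
gripper_width: 9.1
finger_force: 38.8
```

```bash
python3 - <<'E'
from h import *
st=sensors.state();print(st['eef_pos'],st['ft_force'],st['gripper_width'])
st,im=snap('wrist','w12.png')
g=cv2.cvtColor(im,cv2.COLOR_BGR2GRAY)
# tray edges / bail lines as world lines
L=cv2.createLineSegmentDetector().detect(g)[0][:,0]
for l in L:
  if np.hypot(l[0]-l[2],l[1]-l[3])>45 and 150<(l[0]+l[2])/2<420:
    a,b=at('wrist',l[:2],12,st),at('wrist',l[2:],12,st)
    if max(np.abs(a[:2]-[572,-54]).max(),np.abs(b[:2]-[572,-54]).max())<150:print(l.round(0),a[:2].round(1),b[:2].round(1),np.degrees(np.arctan2(*(b-a)[:2][::-1])).round(1))
for n,p in (('pin',(572.3,-54,74)),('bar',(571,-51,135)),('trayc',(572.3,-54,12))):print(n,proj('wrist',p,st))
c=[np.array([572.3,-54,12])+np.array([sx*60*np.cos(np.radians(-70.4))+sy*54*np.cos(np.radians(19.6)),sx*60*np.sin(np.radians(-70.4))+sy*54*np.sin(np.radians(19.6)),0]) for sx in(-1,1) for sy in(-1,1)]
print('corners',[proj('wrist',q,st).round(0).tolist() for q in c])
E
```

```text
[571.43305729 -50.93381026 115.86287406] [-0.39760823 -0.10660249 -6.72374198] 9.09610953305238
[285. 351. 287. 192.] [ 435.9 -109.3] [586.3 -55.8] 19.6
[209. 141. 282. 140.] [604.4  13.4] [623.1 -38.8] -70.2
[351. 261. 359. 148.] [ 548.1 -128.3] [638.  -96.8] 19.4
[363. 149. 354. 266.] [ 638.4 -100.2] [ 544.6 -133.3] -160.6
[271. 143. 208. 145.] [618.2 -31.5] [601.5  13.5] 110.3
[366. 144. 316. 142.] [ 643.2 -100.7] [630.2 -63.5] 109.3
[311. 140. 364. 140.] [630.7 -59.2] [645.3 -98.8] -69.7
[218. 268. 212. 151.] [504.  -23.5] [598.1   9.4] 19.3
[215. 159. 221. 268.] [592.4   5.2] [504.8 -25.7] -160.6
pin [279.25384459 236.21775927]
bar [273.28488746 287.7199867 ]
trayc [278.38782966 207.34505098]
corners [[209.0, 268.0], [200.0, 140.0], [348.0, 267.0], [356.0, 140.0]]
```

Request:
step_arm --plan '[[1,[0,0,0.02],0],[1,[0,0,0.02],0],[1,[0,0,0],0],[1,[0,0,0],0]]'

```text
time: 31.3
eef_pos: [571.4, -51.0, 112.6]
ee_rot: [0.986, 0.168, -0.0, 0.0]
ft_force: [-0.4, 0.5, -6.0]
gripper_width: 8.7
finger_force: 38.9
```

Request:
step_arm --plan '[[1,[0,0,0.02],0],[1,[0,0,0.02],0],[1,[0,0,0],0],[1,[0,0,0],0]]'

```text
time: 31.7
eef_pos: [571.4, -51.0, 109.4]
ee_rot: [0.986, 0.168, -0.0, 0.0]
ft_force: [0.2, 0.1, -6.4]
gripper_width: 8.9
finger_force: 38.9
```

Request:
step_arm --plan '[[1,[0,0,0.02],0],[1,[0,0,0.02],0],[1,[0,0,0],0],[1,[0,0,0],0]]'

```text
time: 32.1
eef_pos: [571.4, -51.0, 106.2]
ee_rot: [0.986, 0.168, -0.0, 0.0]
ft_force: [-0.3, -0.6, -6.6]
gripper_width: 8.7
finger_force: 38.9
```

Request:
step_arm --plan '[[1,[0,0,0.02],0],[1,[0,0,0.02],0],[1,[0,0,0],0],[1,[0,0,0],0]]'

```text
time: 32.5
eef_pos: [572.2, -51.2, 105.3]
ee_rot: [0.986, 0.168, 0.001, -0.0]
ft_force: [-12.5, 4.3, 39.9]
gripper_width: 8.3
finger_force: 42.6
```

```bash
python3 - <<'E'
from h import *
st=sensors.state();print(st['eef_pos'],st['ft_force'],st['ft_torque'])
st,im=snap('wrist','w13.png')
g=cv2.cvtColor(im,cv2.COLOR_BGR2GRAY)
L=cv2.createLineSegmentDetector().detect(g)[0][:,0]
for l in L:
  if np.hypot(l[0]-l[2],l[1]-l[3])>40 and 150<(l[0]+l[2])/2<420 and (l[1]+l[3])/2<320:
    a,b=at('wrist',l[:2],12,st),at('wrist',l[2:],12,st)
    if max(np.abs(a[:2]-[572,-54]).max(),np.abs(b[:2]-[572,-54]).max())<150:print(l.round(0),a[:2].round(1),b[:2].round(1),np.degrees(np.arctan2(*(b-a)[:2][::-1])).round(1))
sd,im2=snap('side','sd13.png');s,im3=snap('scene','s13.png')
for c in('side','scene','wrist'):
  for t in ('bail','pin_tip'):print(c,end=' ');find(c,t)
E
```

```text
[572.20558748 -51.20758918 105.3428027 ] [-12.52754274   4.25483902  39.85792337] [0.90416065 2.47131996 0.03202745]
[264. 277. 264. 331.] [516.4 -62.2] [462.9 -79.6] -161.9
[285. 351. 286. 194.] [ 445.9 -105.8] [587.7 -55.3] 19.6
[358. 266. 367. 151.] [ 550.8 -132.2] [ 639.7 -101. ] 19.4
[287. 145. 216. 144.] [622.9 -43.1] [606.2   6.4] 108.6
[370. 154. 363. 247.] [ 638.2 -104.3] [ 567.6 -129.2] -160.6
[224. 272. 218. 151.] [509.3 -29.4] [602.4   3.3] 19.3
[221. 151. 227. 266.] [603.1   1. ] [515.6 -29.9] -160.6
[217. 142. 281. 141.] [608.6   6.1] [623.8 -37.9] -71.0
[373. 146. 318. 144.] [ 644.7 -104. ] [630.9 -64.4] 109.3
[317. 141. 371. 143.] [632.6 -62.8] [ 646.1 -101.2] -70.7
[264. 197. 264. 242.] [580.3 -39.9] [545.8 -51.6] -161.3
side side pin_tip 0.72 [275.9, 220.2, 47.1, 52.2]
scene bail 0.73 [237.9, 248.1, 7.5, 54.4]
scene pin_tip 0.67 [238.2, 254.5, 62.9, 63.7]
wrist bail 0.6 [284.0, 243.8, 47.2, 223.1]
bail 0.2 [308.2, 221.9, 33.5, 48.1]
wrist pin_tip 0.6 [293.5, 243.0, 162.3, 221.6]
```

Request:
step_arm --plan '[[1,[0,0,-0.02],0],[1,[0,0,-0.01],0],[1,[0,0,0],0],[1,[0,0,0],0]]'

```text
time: 33.35
eef_pos: [571.8, -50.9, 105.7]
ee_rot: [0.986, 0.169, 0.0, 0.0]
ft_force: [-0.2, 0.8, 7.0]
gripper_width: 8.8
finger_force: 39.9
```

Request:
step_arm --plan '[[1,[0,0.02,0.005],0],[1,[0,0.02,0.005],0],[1,[0,0,0.005],0],[1,[0,0,0],0],[1,[0,0,0],0]]' --squeeze 20

```text
time: 33.85
eef_pos: [573.3, -54.4, 105.6]
ee_rot: [0.986, 0.168, 0.001, 0.0]
ft_force: [-5.5, 1.0, 26.7]
gripper_width: 8.6
finger_force: 41.7
```

Request:
step_arm --plan '[[1,[0,0,-0.012],0],[1,[0,0,0],0],[0.1,[0,0,0],0],[0.1,[0,0,0],0],[0.1,[0,0,0],0],[0.1,[0,0,0],0],[0.1,[0,0,-0.2],0],[0.1,[0,0,-0.4],0],[0.1,[0,0,-0.4],0],[0.1,[-0.4,0,-0.3],0],[0.1,[-0.4,0,0],0],[0.1,[-0.2,0,0],0]]'

```text
time: 35.05
eef_pos: [495.2, -81.5, 210.8]
ee_rot: [0.986, 0.168, 0.001, -0.0]
ft_force: [0.2, 0.8, -0.0]
gripper_width: 38.4
finger_force: 0.0
```

Request:
step_arm --plan '[[0.1,[0,0,0],0],[0.1,[0,0,0],0],[0.1,[0,0,0],0]]'

```text
time: 35.35
eef_pos: [497.8, -80.2, 209.6]
ee_rot: [0.986, 0.169, 0.0, 0.0]
ft_force: [0.0, -0.5, -0.2]
gripper_width: 38.8
finger_force: 0.0
```

```bash
cat > tray.py <<'E'
from h import *
st,im=snap('wrist','wt%d.png'%int(sensors.state()['time']*10))
print(st['eef_pos'],st['ft_force'])
# fit carrier model: bright edge lines near predicted
L=cv2.createLineSegmentDetector().detect(cv2.cvtColor(im,cv2.COLOR_BGR2GRAY))[0][:,0]
c0=proj('wrist',(574,-58,12),st)
for l in L:
  m=np.array([(l[0]+l[2])/2,(l[1]+l[3])/2])
  if np.hypot(l[0]-l[2],l[1]-l[3])>28 and np.abs(m-c0).max()<130:
    o=[]
    for z in (12,135):
      a,b=at('wrist',l[:2],z,st),at('wrist',l[2:],z,st);o+=[a[:2].round(0).tolist(),b[:2].round(0).tolist()]
    print(l.round(0).tolist(),'z12',o[:2],'z135',o[2:],np.degrees(np.arctan2(*(b-a)[:2][::-1])).round(1))
print('pred pin',proj('wrist',(573,-56,74),st),'bar',proj('wrist',(573,-56,135),st))
for t in ('bail','pin_tip'):find('wrist',t)
E
python3 tray.py; python3 - <<'E'
from h import *
snap('scene','s14.png')
for t in('bail','pin_tip'):find('scene',t)
print([proj('scene',(573,-56,z)).round(1) for z in (0,40,74,135)])
for s in(-1,1):print('wire ends',[proj('scene',(573+s*57,-56+s*20,z)).round(1) for z in (40,135)])
E
```

```text
[497.78290071 -80.2357044  209.55887899] [ 0.03974892 -0.47414515 -0.23296007]
[195.0, 213.0, 270.0, 241.0] z12 [[436.0, -8.0], [432.0, -97.0]] z135 [[483.0, -26.0], [481.0, -83.0]] -92.3
[282.0, 69.0, 283.0, 36.0] z12 [[613.0, -48.0], [648.0, -36.0]] z135 [[596.0, -51.0], [618.0, -43.0]] 18.8
[282.0, 176.0, 281.0, 71.0] z12 [[507.0, -85.0], [612.0, -47.0]] z135 [[529.0, -75.0], [595.0, -51.0]] 19.9
[284.0, 156.0, 336.0, 155.0] z12 [[528.0, -81.0], [548.0, -131.0]] z135 [[542.0, -72.0], [555.0, -104.0]] -68.4
[285.0, 66.0, 285.0, 97.0] z12 [[618.0, -49.0], [587.0, -60.0]] z135 [[599.0, -52.0], [579.0, -59.0]] -160.7
[188.0, 220.0, 123.0, 193.0] z12 [[425.0, -2.0], [429.0, 83.0]] z135 [[476.0, -22.0], [479.0, 32.0]] 87.0
[270.0, 38.0, 270.0, 176.0] z12 [[641.0, -25.0], [503.0, -73.0]] z135 [[614.0, -36.0], [526.0, -67.0]] -160.6
[337.0, 154.0, 339.0, 67.0] z12 [[549.0, -133.0], [637.0, -102.0]] z135 [[555.0, -105.0], [612.0, -86.0]] 19.3
[267.0, 64.0, 236.0, 65.0] z12 [[613.0, -31.0], [602.0, -1.0]] z135 [[597.0, -40.0], [589.0, -21.0]] 109.9
[342.0, 66.0, 340.0, 157.0] z12 [[639.0, -
[... 786 characters left out ...]
135 [[476.0, 32.0], [473.0, -22.0]] -92.9
[264.0, 244.0, 195.0, 218.0] z12 [[426.0, -92.0], [430.0, -9.0]] z135 [[477.0, -79.0], [479.0, -27.0]] 87.4
pred pin [276.98659027 106.55650358] bar [277.43507203 104.48834914]
bail 0.96 [282.1, 110.1, 29.2, 172.2]
pin_tip 0.85 [286.1, 108.4, 117.3, 170.6]
bail 0.74 [239.7, 242.6, 13.5, 62.6]
bail 0.19 [237.8, 248.1, 61.3, 73.3]
pin_tip 0.93 [238.3, 246.9, 62.6, 74.5]
pin_tip 0.42 [142.8, 224.2, 87.9, 125.2]
pin_tip 0.19 [312.4, 353.9, 36.8, 49.5]
[array([241.7, 266.5]), array([240.6, 254.7]), array([239.7, 244.3]), array([237.9, 224.5])]
wire ends [array([245.1, 237.2]), array([242.7, 207.2])]
wire ends [array([235.8, 273.7]), array([232.7, 243.3])]
```

Request:
step_arm --plan '[[0.1,[0.35,0.015,0],0],[0.1,[0.4,0,0],0],[0.1,[0.217,0,0],0],[0.1,[0,0,0.35],0],[0.1,[0,0,0.4],0],[0.1,[0,0,0.3],0],[0.1,[0,0,0.107],0],[0.1,[0,0,0],0],[1,[0,0,0],0],[1,[0,0,0],0],[1,[0,0,0],0],[1,[0,0,0],0]]' --squeeze 20

```text
time: 36.85
eef_pos: [571.0, -56.0, 117.8]
ee_rot: [0.986, 0.169, 0.001, 0.0]
ft_force: [-1.0, -0.3, 8.6]
gripper_width: 9.1
finger_force: 20.2
```

Request:
step_arm --plan '[[1,[0,0,0],0],[1,[0,0,0],0],[1,[0,0.025,-0.003],0],[1,[0,0.025,-0.002],0],[1,[0,0.025,-0.001],0],[1,[0,0.025,0],0],[1,[0,0.02,0],0],[1,[0,0,0],0],[1,[0,0,0],0],[1,[0,0,0],0]]'

```text
time: 37.85
eef_pos: [574.2, -65.0, 118.0]
ee_rot: [0.986, 0.169, 0.001, 0.0]
ft_force: [0.1, 1.3, 7.5]
gripper_width: 9.4
finger_force: 20.3
```

```bash
python3 tray.py | grep -v -e '8[0-9]\.' -e '-9'
```

```text
[574.16419513 -65.00231001 117.96082436] [0.11093287 1.31605331 7.53351468]
[269.0, 138.0, 269.0, 171.0] z12 [[624.0, -43.0], [600.0, -52.0]] z135 [[633.0, -43.0], [621.0, -47.0]] -160.6
[210.0, 262.0, 203.0, 146.0] z12 [[509.0, -29.0], [602.0, 3.0]] z135 [[575.0, -35.0], [622.0, -19.0]] 19.4
[203.0, 137.0, 267.0, 137.0] z12 [[609.0, 5.0], [624.0, -41.0]] z135 [[626.0, -18.0], [634.0, -41.0]] -71.4
[207.0, 146.0, 213.0, 256.0] z12 [[603.0, 1.0], [516.0, -30.0]] z135 [[623.0, -20.0], [579.0, -36.0]] -160.5
[352.0, 140.0, 298.0, 140.0] z12 [[645.0, -104.0], [630.0, -64.0]] z135 [[644.0, -73.0], [637.0, -53.0]] 110.1
[256.0, 140.0, 202.0, 140.0] z12 [[620.0, -34.0], [606.0, 6.0]] z135 [[631.0, -38.0], [624.0, -18.0]] 108.9
[314.0, 136.0, 351.0, 137.0] z12 [[637.0, -75.0], [647.0, -102.0]] z135 [[640.0, -59.0], [645.0, -72.0]] -70.2
bail 0.76 [275.6, 241.5, 29.4, 225.7]
pin_tip 0.78 [277.6, 239.2, 154.3, 228.4]
```

The bail is upright (bar directly over the tray centre) with the tray standing on the table. I'll refine the hook position before lifting.

```bash
python3 - <<'E'
from h import *
pics={'s8':cv2.imread('pics/s8.png')}
u=np.array([np.cos(np.radians(162.8)),np.sin(np.radians(162.8)),0]);v=np.array([-u[1],u[0],0])
S=np.array([564.2,-271.1,0])
print('pred tips',[proj('scene',S+25*u+s*34*v+[0,0,209]).round(1) for s in(-1,1)],'seats',[proj('scene',S+s*34*v+[0,0,187]).round(1) for s in(-1,1)])
L=cv2.createLineSegmentDetector().detect(cv2.cvtColor(cv2.resize(pics['s8'],None,fx=3,fy=3,interpolation=cv2.INTER_CUBIC),cv2.COLOR_BGR2GRAY))[0][:,0]/3
for l in L:
  if np.hypot(l[0]-l[2],l[1]-l[3])>6 and 110<l[0]<185 and 150<l[1]<205: print(l.round(1).tolist())
im,_=snap('side','sd15.png');find('side','hook_stand');find('side','pin_tip')
print('side pred',[proj('side',S+25*u+s*34*v+[0,0,209]).round(1) for s in(-1,1)])
E
```

```text
pred tips [array([173.8, 172.3]), array([156.1, 160.9])] seats [array([166.5, 184.9]), array([149. , 173.1])]
[110.69999694824219, 197.39999389648438, 36.900001525878906, 270.6000061035156]
[164.39999389648438, 187.5, 153.5, 188.0]
[172.3000030517578, 177.10000610351562, 167.89999389648438, 186.60000610351562]
[175.60000610351562, 183.3000030517578, 173.6999969482422, 177.10000610351562]
[169.8000030517578, 173.3000030517578, 157.3000030517578, 173.3000030517578]
[154.3000030517578, 175.10000610351562, 149.8000030517578, 180.1999969482422]
[153.5, 184.3000030517578, 166.10000610351562, 184.8000030517578]
[119.5, 182.10000610351562, 139.3000030517578, 173.0]
[129.1999969482422, 202.60000610351562, 135.5, 225.1999969482422]
[123.9000015258789, 191.1999969482422, 131.60000610351562, 197.10000610351562]
[139.0, 173.8000030517578, 148.5, 173.6999969482422]
[149.10000610351562, 173.39999389648438, 155.6999969482422, 160.6999969482422]
[147.10000610351562, 189.5, 153.0, 186.3000030517578]
[110.9000015258789, 191.10000610351562, 115.69999694824219, 195.0]
[131.6999969482422, 197.0, 147.0, 189.6999969482422]
[156.89999389648438, 191.10000610351562, 165.1999969482422, 191.1999969482422]
[165.89999389648438, 183.8000030517578, 168.89999389648438, 175.1999969482422]
[111.30000305175781, 188.0, 108.80000305175781, 181.8000030517578]
[115.69999694824219, 195.3000030517578, 122.80000305175781, 191.60000610351562]
[166.39999389648438, 190.60000610351562, 172.10000610351562, 187.8000030517578]
[170.39999389648438, 176.6999969482422, 174.1999969482422, 171.6999969482422]
[148.5, 175.89999389648438, 137.3000030517578, 176.10000610351562]
hook_stand 0.85 [301.8, 174.2, 69.4, 80.6]
pin_tip 0.61 [274.9, 219.6, 47.1, 52.9]
side pred [array([316. , 152.6]), array([332.3, 147. ])]
```

Request:
step_arm --plan '[[1,[0,0,0],0],[1,[0,0,0],0],[1,[0,0,-0.1],0],[1,[0,0,-0.2],0],[1,[0,0,-0.25],0],[1,[0,0,-0.25],0],[1,[0,0,-0.25],0],[1,[0,0,-0.2],0],[1,[0,0,-0.1],0],[1,[0,0,0],0],[1,[0,0,0],0],[1,[0,0,0],0]]' --squeeze 60

```text
time: 39.35
eef_pos: [573.2, -64.9, 224.4]
ee_rot: [0.986, 0.168, -0.001, -0.0]
ft_force: [-0.7, -0.4, -6.3]
gripper_width: 7.9
finger_force: 59.0
```

```bash
python3 tray.py|tail -4; python3 - <<'E'
from h import *
rel((450,-150,235));
for c in('scene','side'):
  snap(c,c+'16.png')
  for t in('bail','pin_tip','collar0_mid'):print(c,end=' ');find(c,t)
  print(c,[proj(c,(574,-65,z)).round(1) for z in (250,117+115)])
E
```

```text
pred pin [265.45576271 189.76893791] bar [262.99739757 208.82267011]
bail 0.84 [275.3, 241.6, 29.8, 228.5]
bail 0.68 [476.1, 243.7, 167.9, 259.2]
pin_tip 0.62 [280.1, 240.1, 156.8, 228.5]
shares [-1.807  0.489 -0.128] ydir -70.6 pos [573.4 -65.1 224.7]
scene bail 0.52 [233.5, 212.8, 10.8, 52.9]
scene pin_tip 0.82 [233.6, 217.6, 66.1, 66.9]
scene collar0_mid 0.46 [236.5, 232.7, 7.6, 8.8]
scene [array([230.1, 182.2]), array([230.8, 189. ])]
side bail 0.71 [279.6, 176.1, 45.5, 39.2]
side pin_tip 0.98 [278.6, 185.7, 47.5, 53.4]
side collar0_mid 0.17 [343.7, 233.9, 35.0, 26.6]
side [array([279.5, 157.1]), array([279.3, 163.2])]
```

Request:
step_arm --plan '[[1,[-0.1,0.03,0],0],[1,[-0.2,0.05,0],0],[1,[-0.25,0.07,0],0],[1,[-0.25,0.07,0],0],[1,[-0.25,0.07,0],0],[1,[-0.25,0.07,0],0],[1,[-0.25,0.06,0],0],[1,[-0.16,0.04,0],0],[1,[-0.1,0.03,0],0],[1,[0,0,0],-0.015],[1,[0,0,0],-0.028],[1,[0,0,0],-0.035]]'

```text
time: 41.1
eef_pos: [450.3, -149.9, 225.2]
ee_rot: [0.957, 0.29, 0.0, 0.0]
ft_force: [-0.2, 0.6, -6.7]
gripper_width: 7.5
finger_force: 58.9
```

Request:
step_arm --plan '[[1,[0,0,0],-0.035],[1,[0,0,0],-0.035],[1,[0,0,0],-0.035],[1,[0,0,0],-0.035],[1,[0,0,0],-0.035],[1,[0,0,0],-0.028],[1,[0,0,0],-0.017],[1,[0,0,0],0],[1,[0,0,0],0],[1,[0,0,0],0]]'

```text
time: 42.1
eef_pos: [450.1, -150.0, 225.1]
ee_rot: [0.804, 0.595, -0.0, 0.0]
ft_force: [0.1, -0.3, -6.6]
gripper_width: 8.3
finger_force: 59.0
```

```bash
python3 - <<'E'
from h import *
u=np.array([np.cos(np.radians(162.8)),np.sin(np.radians(162.8))]);S=np.array([564.2,-271.1])
for k in (125,-4): rel((*(S+k*u),218))
st=sensors.state();print(st['ft_force'],st['joint_positions'])
E
```

```text
shares [-1.025  0.244  0.089] ydir -17.0 pos [ 450.1 -150.   225.1]
shares [-1.029  1.857  0.089] ydir -17.0 pos [ 450.1 -150.   225.1]
[ 0.08299793 -0.30258684 -6.59108289] [-0.27615154  0.3385353   0.59937117  2.01271398 -0.24935139  0.86149953
  0.16345568]
```

Request:
step_arm --plan '[[1,[-0.1,0,0],0],[1,[-0.2,0,0],0],[1,[-0.25,0,0],0],[1,[-0.25,0,0],0],[1,[-0.15,0,0],0],[1,[-0.075,0,0],0],[1,[0,0.1,0],0],[1,[0,0.2,0],0],[1,[0,0.25,0],0],[1,[0,0.25,0],0],[1,[0,0,0],0],[1,[0,0,0],0]]'

```text
time: 43.3
eef_pos: [488.0, -246.5, 224.7]
ee_rot: [0.803, 0.596, -0.0, -0.0]
ft_force: [-1.8, 0.2, -6.8]
gripper_width: 7.4
finger_force: 58.9
```

```bash
python3 - <<'E'
from h import *
st=sensors.state();print(st['eef_pos'],st['ft_force'])
u=np.array([np.cos(np.radians(162.8)),np.sin(np.radians(162.8))]);S=np.array([564.2,-271.1]);rel((*(S-4*u),218))
e=st['eef_pos'];v=np.array([-u[1],u[0]])
for c in('scene','side'):
  st,im=snap(c,c+'17.png')
  print(c,'bar mid/ends pred',[proj(c,(*(e[:2]+k*v),e[2]+17)).round(1).tolist() for k in(-45,0,45)],'tips',[proj(c,(*(S+25*u+s*34*v),209)).round(1).tolist() for s in(-1,1)])
  for t in('bail','pin_tip','hook_stand'):print(c,end=' ');find(c,t)
E
```

```text
[ 487.96674655 -246.46389509  224.68950567] [-1.82588591  0.19283179 -6.80208577]
shares [-0.018  1.051  0.083] ydir -16.9 pos [ 488.  -246.5  224.7]
scene bar mid/ends pred [[194.3, 152.2], [182.0, 145.0], [170.3, 138.1]] tips [[173.8, 172.3], [156.1, 160.9]]
scene bail 0.74 [187.8, 165.8, 39.0, 49.0]
scene pin_tip 0.75 [189.2, 176.0, 68.5, 67.4]
pin_tip 0.35 [186.2, 165.1, 35.6, 53.0]
scene hook_stand 0.58 [144.1, 223.3, 88.3, 126.1]
side bar mid/ends pred [[327.3, 149.3], [338.3, 145.4], [349.0, 141.7]] tips [[316.0, 152.6], [332.3, 147.0]]
side bail 0.49 [334.8, 158.8, 32.7, 38.2]
side pin_tip 0.6 [333.0, 168.1, 53.8, 59.6]
pin_tip 0.22 [171.9, 246.9, 19.8, 35.9]
pin_tip 0.2 [369.0, 199.4, 20.7, 33.4]
side hook_stand 0.77 [299.4, 174.7, 67.9, 79.5]
```

Request:
step_arm --plan '[[1,[-0.018,0.1,0],0],[1,[0,0.2,0],0],[1,[0,0.25,0],0],[1,[0,0.25,0],0],[1,[0,0.15,0],0],[1,[0,0.1,0],0],[1,[0,0,0.1],0],[1,[0,0,0.15],0],[1,[0,0,0.15],0],[1,[0,0,0.1],0],[1,[0,0,0],0],[1,[0,0,0],0]]'

```text
time: 44.9
eef_pos: [567.2, -273.1, 185.2]
ee_rot: [0.804, 0.595, -0.0, -0.0]
ft_force: [-0.4, -0.2, -6.7]
gripper_width: 8.3
finger_force: 59.0
```

Request:
step_arm --plan '[[1,[0,0,0.02],0],[1,[0,0,0.02],0],[1,[0,0,0.02],0],[1,[0,0,0],0],[1,[0,0,0],0]]'

```text
time: 45.4
eef_pos: [567.2, -273.1, 180.4]
ee_rot: [0.804, 0.595, -0.0, -0.0]
ft_force: [0.7, -0.8, -7.4]
gripper_width: 8.3
finger_force: 59.0
```

Request:
step_arm --plan '[[1,[0,0,0.015],0],[1,[0,0,0.015],0],[1,[0,0,0.015],0],[1,[0,0,0],0],[1,[0,0,0],0]]'

```text
time: 45.9
eef_pos: [567.3, -273.1, 176.7]
ee_rot: [0.804, 0.595, 0.0, -0.0]
ft_force: [0.3, 0.9, -4.9]
gripper_width: 8.0
finger_force: 59.3
```

Request:
step_arm --plan '[[1,[0,0,0.015],0],[1,[0,0,0],0],[1,[0,0,0],0]]'

```text
time: 46.2
eef_pos: [567.4, -273.2, 176.3]
ee_rot: [0.804, 0.595, 0.0, 0.0]
ft_force: [-3.6, 3.0, 7.6]
gripper_width: 7.6
finger_force: 60.6
```

Request:
step_arm --plan '[[1,[0,0,-0.006],0],[1,[0,0,0],0],[0.7,[0,0,0],0],[0.5,[0,0,0],0],[0.3,[0,0,0],0],[0.2,[0,0,0],0],[0.2,[0,0,0],0],[0.2,[0,0,0],0]]'

```text
time: 47.0
eef_pos: [567.3, -273.1, 176.0]
ee_rot: [0.804, 0.595, -0.0, 0.0]
ft_force: [-0.7, -0.7, -0.8]
gripper_width: 34.1
finger_force: 0.0
```

```bash
python3 - <<'E'
from h import *
st=sensors.state();print(st['eef_pos'],st['ft_force'],st['gripper_width'],st['finger_force'])
e=st['eef_pos']
for c in('scene','side'):
  snap(c,c+'18.png');print(c,[proj(c,(*(e[:2]),z)).round(1).tolist() for z in(192,131,57)])
  for t in('bail','pin_tip','collar0_mid'):print(c,end=' ');find(c,t)
E
```

```text
[ 567.25693609 -273.10891806  176.00446825] [-0.69801971 -0.73866025 -0.78667202] 34.0633708768791 0.0
scene [[155.7, 177.6], [160.2, 198.3], [165.3, 221.6]]
scene bail 0.57 [163.8, 198.4, 31.7, 49.2]
scene pin_tip 0.76 [166.4, 208.9, 67.5, 68.1]
scene side [[317.5, 151.8], [316.3, 170.0], [314.9, 191.2]]
side bail 0.71 [306.9, 168.2, 10.5, 34.3]
bail 0.23 [289.6, 175.2, 53.9, 72.5]
side pin_tip 0.64 [314.2, 175.8, 55.5, 53.5]
side
```

Request:
step_arm --plan '[[0.2,[0,0,-0.05],0],[0.2,[0,0,-0.1],0],[0.2,[0,0,-0.2],0],[0.2,[0,0,-0.3],0],[0.2,[0,0,-0.4],0],[0.2,[0,0,-0.4],0],[0.2,[0,0,-0.3],0],[0.2,[0,0,0],0],[0.2,[0,0,0],0],[0.2,[0,0,0],0],[0.2,[0,0,0],0],[0.2,[0,0,0],0]]'

```text
time: 48.6
eef_pos: [567.1, -273.0, 315.5]
ee_rot: [0.804, 0.595, -0.0, -0.0]
ft_force: [-0.3, 0.0, -0.9]
gripper_width: 34.2
finger_force: 0.0
```

```bash
python3 - <<'E'
from h import *
st=sensors.state();print(st['eef_pos'],st['ft_force'])
for c in('scene','side'):
  snap(c,c+'19.png')
  for t in('bail','pin_tip','collar0_mid','hook_stand'):print(c,end=' ');find(c,t)
u=np.array([np.cos(np.radians(162.8)),np.sin(np.radians(162.8))]);S=np.array([564.2,-271.1]);v=np.array([-u[1],u[0]])
c=[];
for sx in(-1,1):
  for sy in(-1,1):c.append((*(S-2*u+sx*60*u+sy*54*v),57))
for cam in('scene','side'):
  q=np.array([proj(cam,p) for p in c]);b=np.array([proj(cam,(*(S-2*u+k*v),192)) for k in(-60,60)]);a=np.vstack([q,b])
  print(cam,'pred rect tray',q.min(0).round(),q.max(0).round(),'with bar rows',a[:,1].min().round(),a[:,1].max().round())
E
```

```text
[ 567.09838613 -273.00843527  315.50490585] [-0.31437976  0.04377625 -0.87150559]
scene bail 0.72 [162.1, 194.2, 35.1, 52.7]
bail 0.65 [405.6, 299.2, 134.1, 102.9]
scene pin_tip 0.75 [167.7, 208.6, 67.5, 69.2]
scene scene hook_stand 0.69 [142.1, 222.3, 88.4, 122.1]
side bail 0.68 [315.7, 159.4, 26.6, 28.1]
side pin_tip 0.85 [313.4, 174.6, 53.1, 56.7]
side collar0_mid 0.74 [301.9, 174.2, 70.0, 77.4]
side hook_stand 0.78 [302.4, 173.9, 71.9, 78.1]
scene pred rect tray [133. 201.] [199. 244.] with bar rows 167.0 244.0
side pred rect tray [290. 180.] [341. 204.] with bar rows 147.0 204.0
```

```bash
python3 -c "
from bench import ticket
print(ticket.job_done())"
```

```text
the job is handed in; nothing more can be done
None
```

I turned the collar bay to the front, put both collars on the pin, swung the bail upright and hung the carrier on both prongs. I handed the job in at about 49 s; `job_done()` returned no verdict, and the final hang was checked only against camera outlines, which matched a level tray on the hook.

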